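# Load the buffing machine and start it with its key

## Robot

A 6-joint arm with a two-finger parallel gripper is mounted at the origin on a cart in front of the work surface, level with it; the furniture and walls round the work are solid. World frame = base frame: x ahead of the robot, y to its left, z up, the work surface at z = 0. Lengths are in m, angles in degrees, forces in N, time in s.
With the tool pointing down it reaches from about 0.375 to 0.925 m from the base axis. Payload 5.7 kg.
Tool frame: the origin (TCP) lies on the centre line of the jaws, within the pads' length; the fingertips stand 19 mm ahead of it and the grasp point (between the pads) is the TCP; z points along the fingers, y is the line along which they close (so a half turn about z gives the same grasp; the last joint's range is limited). The gripper opens to 85 mm and grips with 20 to 120 N. Pads are 22 mm wide; open, the fingers measure 114 mm over their backs; the gripper's body (76 mm by 85 mm) begins 54 mm behind the grasp point. The pads swing forward as they close: fully open they stand 13 mm farther back than shut.
Start: joints at [-82.569, 20.558, 86.54, -0, 72.909, -6.595], TCP at [0.145, -0.582, 0.216] pointing down, gripper open.
Joint ranges: [-170.27, 170.27], [-57.76, 135], [12.27, 136.19], [-55.21, 235.2], [11.17, 155.16], [-170.74, 170.74]. Speed limits (degrees/s): [136.94, 136.94, 180, 180, 180, 180].

## Interface

Orientations are given as a 3x3 rotation matrix whose columns are the frame's x, y, z axes.
In Python, from bench import read_state, cams, job gives the robot as it stands.
- The arm moves only by the tool drive_tool, never from a script. Its argument "deltas" is a list of rows, each an object with "grip": the closure, from 0 (fully open) to 1 (shut); "offset": the shift along the tool's x, y, z in mm, a list of three; "rotation": the turn, a rotation vector about the tool's x, y, z in degrees, a list of three. A call has exactly 10 rows; each row shifts and turns the commanded pose from where the row before left it, along the tool's axes as they then stand; what a row does not reach is not made up. A row lasts 1/12 s, in which the tool goes at most 41.7 mm and 7.16 degrees, less where a joint would pass 70% of its speed; a pose out of reach is approached as far as the arm can. A call is refused whole if a number of a shift passes 41.7 or a number of a turn 7.16, either way. A call with a gripper value outside its range is refused whole. The fingers move at their own pace and stop on an object; "newtons" is the grip in N (left out, the last holds). Time passes only in rows, so rows that do not move let the fingers close, or fill a call up. It gives the time, the measured TCP pose, the force, the opening and the grip force at its end, in the units of the state.
- read_state(): the state, without advancing time (a new reading comes with each control period).
- cams.get_image(name): name is "scene" or "top"; returns a dict with "color" (400x640x3 uint8, blue, green, red), "mtx" (3x3 intrinsics, pixels), "R" (3x3) and "t" (3): a world point X has camera coordinates R X + t. Camera axes: x right, y down, z forward; pixel columns grow to the right and rows downward; lengths in m; the calibration is good to about 2 mm. A picture is of the moment at which its call begins. There is no depth.
- job.job_done(): hands the job in; it is judged then, once.
The state is a dict: "clock": time; "qpos": joint angles; "joint_vel": joint speeds; "joint_torque": joint torques, N m; "tool_pos": TCP position; "orientation": TCP orientation; "wrist_force": force on the tool from outside, world axes, zero at the start; "moment": the same for the moment, N m; "grip_width": finger opening in m; "grip_force": force on a finger pad.
Only numpy, scipy, OpenCV 4.12 (cv2) and the standard library are available. Lean on these libraries where they do the work, as an engineer would, in place of code of your own. Each camera call takes 0.05 s, during which the arm holds its last target. There are 200 camera calls.

## Task

Take the green polishing bar out of its rack and set it flat in the buffing machine's bar feeder, down on the feeder's floor between the cheeks. Then turn the red key clockwise from off past run to start, hold it at start for about a second, and let it spring back to run and stay there. Leave the red bar and the other things on the bench where they are.

Things in the scene. Friction and masses are not known exactly. Their poses are not given: they have to be found in the camera images.
- green_bar_mid (a point): Centre of the loose polishing bar, half green, half in pale paper: 31 x 62 x 25 mm (own x, y, z; z up), 0.11 kg. Starts flat in either rack bay, where walls leave no finger room at its long sides: take it by its free ends (62 mm apart, along y). In the feeder its ends are covered and only the long sides (31 mm apart, along x) can be held: put it down on the bench between and take it anew.
- red_bar_mid (a point): Centre (half-way up) of the bar like the green one whose bare half is red-brown, in the other bay. To be left alone.
- rack: Pale wooden rack fixed to the bench left of the machine, 94 x 60 mm (x, y), origin under its centre. Two bays centred at x = -21 and +21 mm, floors 14 mm above the bench, run along y and are open at both ends, the bars standing 1 mm out; walls 2 to 3 mm from the bars rise to 44 mm, above the bars' tops. The bench strip between rack and machine is clear.
- machine: Green buffing machine fixed to the bench, 170 x 250 mm (x, y), origin under its centre, front to -x. The deck is 50 mm high; at the back a grey motor and a felt wheel rise to 105 mm. On the deck are the bar feeder (left) and the key console (right).
- feeder_floor (a point): Centre of the bar feeder's floor, 62 mm above the bench; axes as the machine's. The trough runs along y, 70 mm long between end cheeks (5 mm thick, 30 mm above the floor), 38 mm wide between side lips (4 mm thick, only 6 mm above the floor). The bar goes in flat, its length along y, either way round; fingers stay above the lips. The wheel begins 55 mm behind this point.
- key_grip (a point): Centre of the key's red bow, an upright plate 46 x 10 x 34 mm (own x, y, z), 119 mm above the bench, on the vertical turning axis; its axes turn with the key. Grip it from above across the 10 mm (along its y). Below the bow is a narrow shank, then the brass barrel 12 mm under the bow's lower edge. The key does not come out.
- key_barrel (a joint): Turn of the key with its brass barrel from off, clockwise from above: 0 is off (red dot), 0.70 rad is run (green dot), a hard stop. About 0.035 N m of friction; it stays where it is left.
- start_key (a joint): Further clockwise turn of the key in the barrel, beyond run: 0 is sprung back, 0.60 rad is start (yellow dot), a hard stop. The spring takes 0.06 N m to begin and 0.10 N m at start, more than the barrel's friction: a turning key first carries the barrel to run, then goes on to start. Let go, it springs back to 0 and the barrel stays at run.
- cerium_jar: Brown jar with a black cap, 52 mm wide, 62 mm high, origin under its centre. To be left alone.
- oil_bottle: White squeeze bottle with a red pointed cap, 42 mm wide, 125 mm high, origin under its centre. To be left alone.
- tape_roll: Roll of pale tape lying flat, 103 mm wide, 25 mm high, origin under its centre. To be left alone.
- hammer: Small hammer with a wooden handle lying flat, 70 x 168 x 21 mm, origin under its centre, handle along y. To be left alone.
Mind the look-alikes: they are no part of the job. What is shaped like the part that bears green_bar_mid but purple is not meant.

How it is judged:
By the outcome, as a careful person would: the job done as asked, in the order asked, and still so for the second after the job is handed in, with the robot touching nothing.
It also fails if it takes over 72 s, if anything falls off the work surface, if the arm or the gripper's body presses on something with over 40 N, if the wrist force passes 120 N, or if a joint passes its speed limit or range.

## Working session

There is one attempt and no reset: what is moved stays moved. The work goes in short steps, Python scripts to look and compute and a tool call to move; the robot and the scene stay as the last step left them, time stands still between calls to the robot, and variables do not carry over. Pictures are saved under pics/ and viewed, at most 10 in all, crops included, and the job is handed in when it is done.

Besides the shell and the picture viewer there is one more tool, called after "Emit:" as name([rows], argument=value, ...), one row to a line, values as JSON. drive_tool: Moves the arm, as the interface text tells. Its arguments: {"type":"object","properties":{"deltas":{"type":"array"},"newtons":{"type":"number"}},"required":["deltas"]}

```bash
ls; mkdir -p pics; python3 - <<'E'
from bench import read_state, cams
import cv2,numpy as np
np.set_printoptions(precision=4,suppress=True)
for n in("scene","top"):
    d=cams.get_image(n); cv2.imwrite(f"pics/{n}0.png",d["color"]); print(n,d["mtx"],d["R"],d["t"], -np.array(d["R"]).T@d["t"])
s=read_state(); print(s)
E
```

```text
pics
scene [[384.8071   0.     317.3229]
 [  0.     384.8071 198.8936]
 [  0.       0.       1.    ]] [[-0.5321 -0.8467  0.0054]
 [-0.3489  0.2135 -0.9125]
 [ 0.7714 -0.4874 -0.4091]] [0.5622 0.2595 0.7257] [-0.1701  0.7743  0.5306]
top [[520.8028   0.     319.4503]
 [  0.     520.8028 200.9525]
 [  0.       0.       1.    ]] [[-0.0047 -1.     -0.0061]
 [-0.9809  0.0058 -0.1942]
 [ 0.1943  0.0051 -0.9809]] [0.2611 0.6362 1.4968] [0.3345 0.2497 1.5935]
{'clock': 0.1, 'qpos': array([-82.5676,  20.5963,  86.5929,  -0.0004,  72.9117,  -6.5943]), 'joint_vel': array([ 0.0074, -0.1968, -0.1759,  0.0022, -0.0324, -0.0957]), 'joint_torque': array([ -0.0002, -52.8652, -27.9349,  -0.0003,   0.0051,   0.    ]), 'tool_pos': array([ 0.1453, -0.5814,  0.215 ]), 'orientation': array([[ 0.9702,  0.2424, -0.0002],
       [ 0.2424, -0.9702,  0.0017],
       [ 0.0002, -0.0018, -1.    ]]), 'wrist_force': array([ 0.673 ,  0.4235, -0.0283]), 'moment': array([-0.0106,  0.0045, -0.0101]), 'grip_force': 0.0, 'grip_width': 0.08570512645628886}
```

View pics/top0.png

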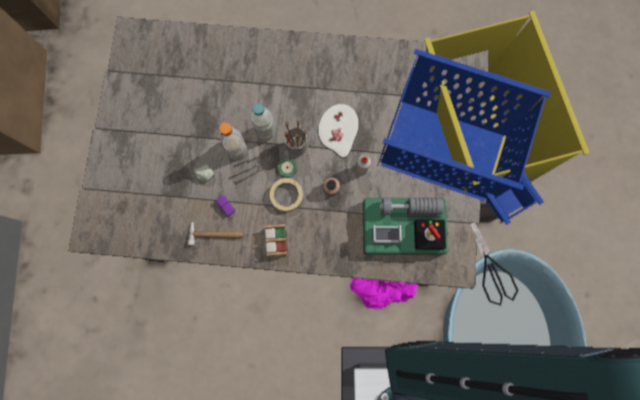

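View pics/scene0.png

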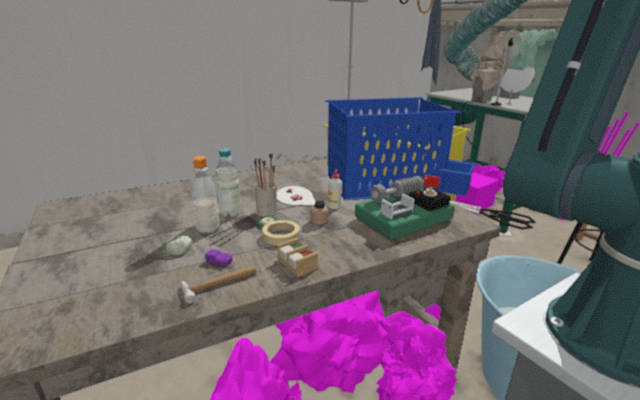

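The top view shows the rack at about (276,240), the machine at (405,225), the key at (432,234) and the feeder at (387,233). The purple look-alike is at (225,205). The bars in the rack are a green one and a red-brown one, so I'll enlarge to confirm which is which.

```bash
python3 - <<'E'
import cv2,numpy as np
t=cv2.imread("pics/top0.png"); s=cv2.imread("pics/scene0.png")
r=lambda a,f:cv2.resize(a,None,fx=f,fy=f,interpolation=cv2.INTER_CUBIC)
a=r(t[190:260,355:455],8)   # machine 800x560
cv2.imwrite("pics/c1.png",a)
b=r(t[220:262,255:300],8) # 360x336
c=r(s[235:280,270:325],8) #440x360
o=np.zeros((360,800,3),np.uint8); o[:336,:360]=b; o[:,360:]=c
cv2.imwrite("pics/c2.png",o)
cv2.imwrite("pics/c3.png",r(s[165:240,350:460],7))
E
```

```text
(no output)
```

View pics/c1.png

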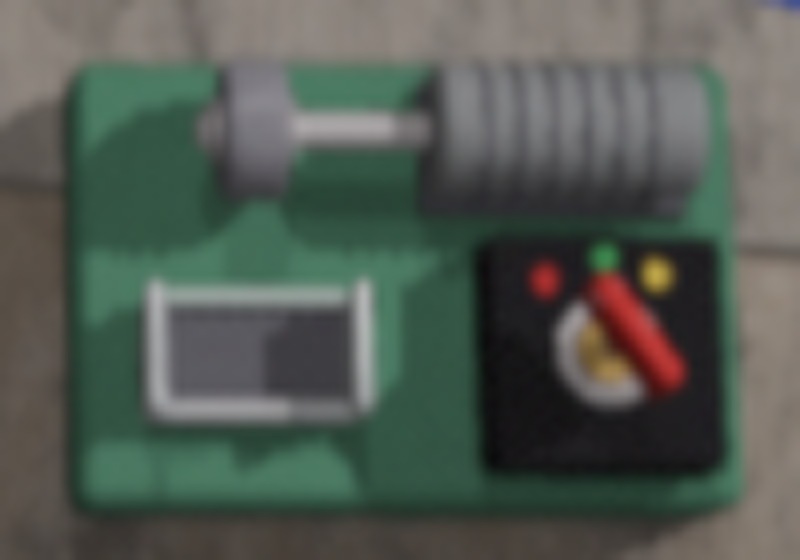

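View pics/c2.png

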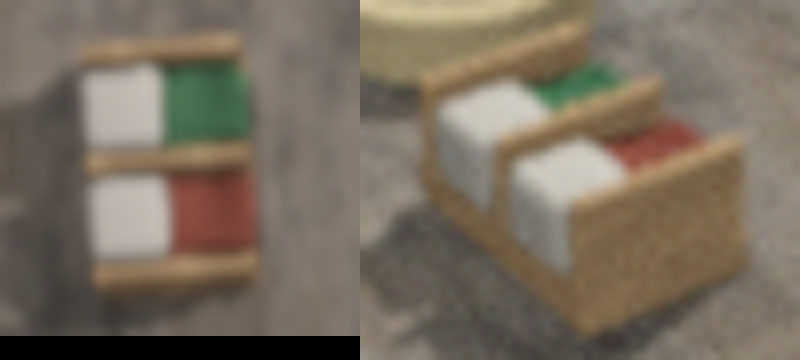

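View pics/c3.png

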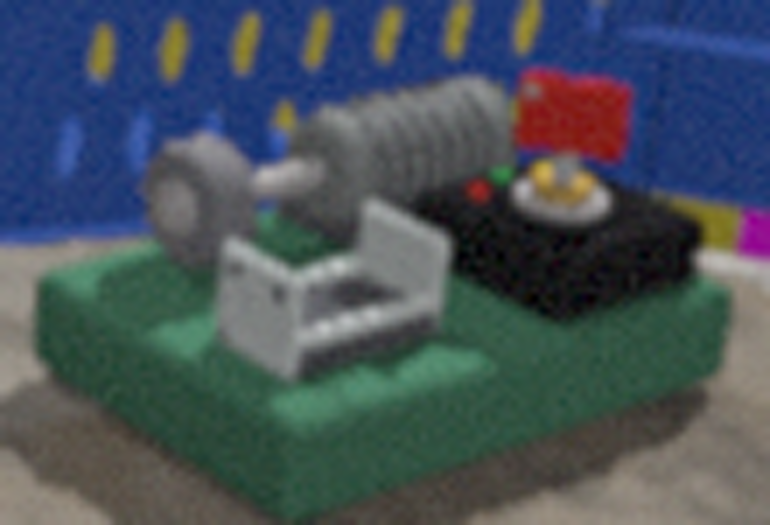

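In both views the far bay (top view around (275,233)) holds the half-green, half-white bar. The near bay (275,246) holds the red-brown one, and the purple block at (225,205) isn't in the rack at all. So the green bar in the far bay is the target. The key points to the red dot (off). Next I'll fit the poses.

```bash
cat > h.py <<'E'
import numpy as np, cv2
from scipy.optimize import least_squares
CAL={}
def setcal():
    from bench import cams
    import pickle
    for n in("scene","top"):
        d=cams.get_image(n); CAL[n]=tuple(np.array(d[k],float) for k in("mtx","R","t"))
    pickle.dump(CAL,open("cal.pkl","wb"))
def load():
    import pickle; CAL.update(pickle.load(open("cal.pkl","rb")))
def proj(n,X):
    K,R,t=CAL[n]; p=np.atleast_2d(X)@R.T+t; p=p@K.T; return p[:,:2]/p[:,2:]
def ray(n,uv,z):
    K,R,t=CAL[n]; d=R.T@np.linalg.solve(K,[*uv,1]); c=-R.T@t; return c+d*(z-c[2])/d[2]
def fit(obs,x0):
    # obs: list (cam,u,v,local xyz)
    def W(p,L):
        c,s=np.cos(p[2]),np.sin(p[2]); return np.array([p[0]+c*L[0]-s*L[1],p[1]+s*L[0]+c*L[1],L[2]])
    f=lambda p:np.concatenate([proj(n,W(p,L))[0]-(u,v) for n,u,v,L in obs])
    r=least_squares(f,x0,loss="soft_l1"); return r.x,f(r.x).reshape(-1,2)
E
python3 - <<'E'
from h import *
np.set_printoptions(precision=4,suppress=True)
setcal()
def px(x,y,f,ox,oy): return ox+(x+.5)/f-.5, oy+(y+.5)/f-.5
T1=lambda x,y:("top",*px(x,y,8,355,190)); T2=lambda x,y:("top",*px(x,y,8,255,220))
S2=lambda x,y:("scene",*px(x-360,y,8,270,235)); S3=lambda x,y:("scene",*px(x,y,7,350,165))
mm=lambda *a:np.array(a)/1000
rt=[(*T2(80,42),mm(47,30,44)),(*T2(241,35),mm(47,-30,44)),(*T2(95,292),mm(-47,30,44)),(*T2(256,278),mm(-47,-30,44)),
 (*T2(165,108),mm(21,0,39)),(*T2(171,212),mm(-21,0,39))]
rs=[(*S2(570,205),mm(-47,30,44)),(*S2(745,140),mm(-47,-30,44)),(*S2(425,80),mm(47,30,44)),(*S2(588,24),mm(47,-30,44)),(*S2(590,333),mm(-47,30,0))]
mt=[(*T1(75,62),mm(85,125,50)),(*T1(724,62),mm(85,-125,50)),(*T1(742,512),mm(-85,-125,50)),(*T1(75,512),mm(-85,125,50))]
ms=[(*S3(290,440),mm(-85,125,50)),(*S3(730,300),mm(-85,-125,50)),(*S3(37,290),mm(85,125,50))]
for n,o in(("rack t",rt),("rack s",rs),("rack",rt+rs),("mach t",mt),("mach s",ms),("mach",mt+ms)):
    x,r=fit(o,[.4,.3 if 'rack' in n else .05,0]); print(n,x[:2],np.degrees(x[2]),np.abs(r).max(0), r.round(1).tolist() if len(n)==4 else '')
# feeder from cheek tops z=92 (outer corners y +-40), key bow top z=136
cor=[T1(147,283),T1(373,278),T1(148,418),T1(373,412)]
q=[ray("top",c[1:],.092) for c in cor]; print("cheek ",np.array(q),np.mean(q,0))
print("bowtop",ray("top",T1(605,285)[1:],.136),ray("top",T1(675,382)[1:],.136),ray("top",T1(638,333)[1:],.136))
print("bow scene",ray("scene",S3(576,115)[1:],.119))
print("barrel top",ray("top",T1(608,352)[1:],.08))
for nm,p,z in(("basket",(383,163),0),("basket2",(418,52),.25),("basket3",(523,184),.25),("oil",(363,165),.1),("tape",(286,194),.02),("dots r",T1(545,280)[1:],.075),("g",T1(602,257)[1:],.075),("y",T1(657,275)[1:],.075)): print(nm,ray("top",p,z))
E
```

```text
rack t [0.5244 0.3898] 3.976064873370572 [0.1267 0.6837] 
rack s [0.5293 0.3883] 1.8431859835075661 [1.1423 1.6857] 
rack [0.5253 0.3898] 3.137052198257102 [1.9196 1.4847] [[0.3, -0.5], [0.1, -0.8], [-0.3, -0.5], [-0.3, 0.1], [0.2, -0.5], [0.0, 0.4], [1.9, 1.4], [1.6, 1.4], [-0.7, -0.6], [-0.4, -0.5], [-0.3, 1.5]]
mach t [0.5649 0.0023] -0.43269003516618704 [1.148 0.102] 
mach s [0.5621 0.0124] 0.34057340633675764 [3.0811 1.0892] 
mach [0.5649 0.0037] -0.5406703777337555 [2.5858 2.3995] [[-1.6, -0.2], [0.1, 0.1], [0.3, 0.2], [-0.9, -0.2], [1.1, -0.6], [2.6, -1.4], [-1.3, -2.4]]
cheek  [[0.5598 0.1022 0.092 ]
 [0.5611 0.02   0.092 ]
 [0.5105 0.1031 0.092 ]
 [0.5122 0.0217 0.092 ]] [0.5359 0.0617 0.092 ]
bowtop [ 0.5515 -0.055   0.136 ] [ 0.517  -0.0779  0.136 ] [ 0.5344 -0.0658  0.136 ]
bow scene [ 0.5395 -0.0707  0.119 ]
barrel top [ 0.5352 -0.0666  0.08  ]
basket [0.7712 0.0565 0.    ]
basket2 [ 1.0217 -0.0196  0.25  ]
basket3 [ 0.643  -0.2809  0.25  ]
oil [0.7381 0.128  0.1   ]
tape [0.6686 0.3612 0.02  ]
dots r [ 0.5626 -0.0458  0.075 ]
g [ 0.571  -0.0671  0.075 ]
y [ 0.5642 -0.087   0.075 ]
```

```bash
cat > d.py <<'E'
# usage: d.py x y z yaw  -> turn about tool z needed (deg), then shift in tool axes (mm) once turned
import sys, numpy as np
from bench import read_state
s=read_state(); R=s["orientation"]; p=s["tool_pos"]; x,y,z,a=map(float,sys.argv[1:5])
phi=np.degrees(np.arctan2(R[1,0],R[0,0])); c,n=np.cos(np.radians(a)),np.sin(np.radians(a))
w=np.array([x,y,z])-p
print("t",round(s["clock"],2),"pos",p.round(4),"yaw",phi.round(2),"tilt",(np.degrees(R[:2,2])).round(2),"F",s["wrist_force"].round(1),"w",round(s["grip_width"]*1e3,1))
print("turn z",round((phi-a+180)%360-180,2),"shift",(1e3*np.array([c*w[0]+n*w[1],n*w[0]-c*w[1],-w[2]])).round(1))
E
python3 d.py .44 -.05 .215 4
```

```text
t 0.2 pos [ 0.1454 -0.5817  0.2152] yaw 14.03 tilt [-0.01  0.07] F [ 0.4  0.3 -0.5] w 85.3
turn z 10.03 shift [ 3.310e+02 -5.098e+02  2.000e-01]
```

Emit:
drive_tool([
  {"grip": 0,"offset": [0,0,0],"rotation": [0,0,7]},
  {"grip": 0,"offset": [0,0,0],"rotation": [0,0,3]},
  {"grip": 0,"offset": [18.4,-28.3,0],"rotation": [0,0,0]},
  {"grip": 0,"offset": [18.4,-28.3,0],"rotation": [0,0,0]},
  {"grip": 0,"offset": [18.4,-28.3,0],"rotation": [0,0,0]},
  {"grip": 0,"offset": [18.4,-28.3,0],"rotation": [0,0,0]},
  {"grip": 0,"offset": [18.4,-28.3,0],"rotation": [0,0,0]},
  {"grip": 0,"offset": [18.4,-28.3,0],"rotation": [0,0,0]},
  {"grip": 0,"offset": [18.4,-28.3,0],"rotation": [0,0,0]},
  {"grip": 0,"offset": [18.4,-28.3,0],"rotation": [0,0,0]},
])

```text
clock: 1.03
tool_pos: [0.2768, -0.3443, 0.2158]
orientation: [[0.998, 0.07, 0.0], [0.07, -0.998, 0.0], [0.0, -0.0, -1.0]]
wrist_force: [1.0, 0.9, -0.2]
grip_width: 0.0851
grip_force: 0.0
```

Emit:
drive_tool([
  {"grip": 0,"offset": [18.4,-28.3,0],"rotation": [0,0,0]},
  {"grip": 0,"offset": [18.4,-28.3,0],"rotation": [0,0,0]},
  {"grip": 0,"offset": [18.4,-28.3,0],"rotation": [0,0,0]},
  {"grip": 0,"offset": [18.4,-28.3,0],"rotation": [0,0,0]},
  {"grip": 0,"offset": [18.4,-28.3,0],"rotation": [0,0,0]},
  {"grip": 0,"offset": [18.4,-28.3,0],"rotation": [0,0,0]},
  {"grip": 0,"offset": [18.4,-28.3,0],"rotation": [0,0,0]},
  {"grip": 0,"offset": [18.4,-28.3,0],"rotation": [0,0,0]},
  {"grip": 0,"offset": [18.4,-28.3,0],"rotation": [0,0,0]},
  {"grip": 0,"offset": [18.4,-28.3,0],"rotation": [0,0,0]},
])

```text
clock: 1.87
tool_pos: [0.4404, -0.049, 0.2159]
orientation: [[0.998, 0.07, 0.0], [0.07, -0.998, -0.0], [0.0, 0.0, -1.0]]
wrist_force: [0.7, -0.4, 0.5]
grip_width: 0.0853
grip_force: 0.0
```

```bash
python3 d.py .545 .391 .12 4
```

```text
t 1.87 pos [ 0.4404 -0.049   0.2159] yaw 4.03 tilt [ 0.01 -0.  ] F [ 0.7 -0.4  0.5] w 85.3
turn z 0.03 shift [ 135.  -431.6   95.9]
```

Emit:
drive_tool([
  {"grip": 0,"offset": [9.6,-30.8,0],"rotation": [0,0,0]},
  {"grip": 0,"offset": [9.6,-30.8,0],"rotation": [0,0,0]},
  {"grip": 0,"offset": [9.6,-30.8,0],"rotation": [0,0,0]},
  {"grip": 0,"offset": [9.6,-30.8,0],"rotation": [0,0,0]},
  {"grip": 0,"offset": [9.6,-30.8,0],"rotation": [0,0,0]},
  {"grip": 0,"offset": [9.6,-30.8,0],"rotation": [0,0,0]},
  {"grip": 0,"offset": [9.6,-30.8,0],"rotation": [0,0,0]},
  {"grip": 0,"offset": [9.6,-30.8,0],"rotation": [0,0,0]},
  {"grip": 0,"offset": [9.6,-30.8,0],"rotation": [0,0,0]},
  {"grip": 0,"offset": [9.6,-30.8,0],"rotation": [0,0,0]},
])

```text
clock: 2.7
tool_pos: [0.5141, 0.2649, 0.2157]
orientation: [[0.998, 0.07, -0.0], [0.07, -0.998, -0.0], [-0.0, 0.0, -1.0]]
wrist_force: [-0.2, -1.3, 0.3]
grip_width: 0.0852
grip_force: 0.0
```

Emit:
drive_tool([
  {"grip": 0,"offset": [9.6,-30.8,0],"rotation": [0,0,0]},
  {"grip": 0,"offset": [9.6,-30.8,0],"rotation": [0,0,0]},
  {"grip": 0,"offset": [9.6,-30.8,0],"rotation": [0,0,0]},
  {"grip": 0,"offset": [9.6,-30.8,0],"rotation": [0,0,0]},
  {"grip": 0,"offset": [0,0,16],"rotation": [0,0,0]},
  {"grip": 0,"offset": [0,0,16],"rotation": [0,0,0]},
  {"grip": 0,"offset": [0,0,16],"rotation": [0,0,0]},
  {"grip": 0,"offset": [0,0,16],"rotation": [0,0,0]},
  {"grip": 0,"offset": [0,0,16],"rotation": [0,0,0]},
  {"grip": 0,"offset": [0,0,16],"rotation": [0,0,0]},
])

```text
clock: 3.53
tool_pos: [0.5436, 0.3889, 0.1188]
orientation: [[0.998, 0.07, -0.0], [0.07, -0.998, -0.0], [-0.0, 0.0, -1.0]]
wrist_force: [-0.0, -0.4, 0.1]
grip_width: 0.0855
grip_force: 0.0
```

```bash
python3 d.py .545 .391 .038 4; python3 - <<'E'
from bench import cams
import cv2,numpy as np
o=np.zeros((480,800,3),np.uint8)
for i,(n,x,y) in enumerate((("top",235,210),("scene",255,215))):
    o[:,i*400:i*400+400]=cv2.resize(cams.get_image(n)["color"][y:y+96,x:x+80],(400,480),interpolation=cv2.INTER_CUBIC)
cv2.imwrite("pics/p1.png",o)
E
```

```text
t 3.53 pos [0.5436 0.3889 0.1188] yaw 4.03 tilt [-0.03 -0.01] F [-0.  -0.4  0.1] w 85.5
turn z 0.03 shift [ 1.6 -2.  80.8]
```

View pics/p1.png

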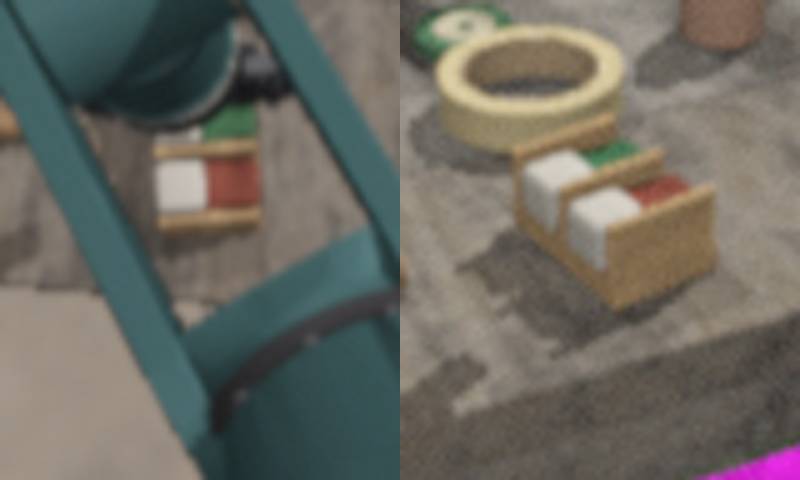

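The top view is covered by the arm, and the scene crop shows both bars still in the bays. I'm descending over the green bar.

Emit:
drive_tool([
  {"grip": 0,"offset": [1.5,-2,10],"rotation": [0,0,0]},
  {"grip": 0,"offset": [0,0,10],"rotation": [0,0,0]},
  {"grip": 0,"offset": [0,0,10],"rotation": [0,0,0]},
  {"grip": 0,"offset": [0,0,10],"rotation": [0,0,0]},
  {"grip": 0,"offset": [0,0,10],"rotation": [0,0,0]},
  {"grip": 0,"offset": [0,0,10],"rotation": [0,0,0]},
  {"grip": 0,"offset": [0,0,7],"rotation": [0,0,0]},
  {"grip": 0,"offset": [0,0,7],"rotation": [0,0,0]},
  {"grip": 0,"offset": [0,0,7],"rotation": [0,0,0]},
  {"grip": 0,"offset": [0,0,0],"rotation": [0,0,0]},
])

```text
clock: 4.47
tool_pos: [0.5443, 0.3905, 0.0372]
orientation: [[0.998, 0.07, -0.002], [0.07, -0.998, -0.001], [-0.002, 0.001, -1.0]]
wrist_force: [0.3, -0.2, 0.9]
grip_width: 0.0851
grip_force: 0.0
```

```bash
python3 d.py .545 .391 .038 4; python3 - <<'E'
from bench import cams
import cv2,numpy as np
cv2.imwrite("pics/p2.png",cv2.resize(cams.get_image("scene")["color"][190:290,250:350],(600,600),interpolation=cv2.INTER_CUBIC))
E
```

```text
t 4.47 pos [0.5443 0.3905 0.0372] yaw 4.03 tilt [-0.11 -0.06] F [ 0.3 -0.2  0.9] w 85.1
turn z 0.03 shift [ 0.7 -0.4 -0.8]
```

View pics/p2.png

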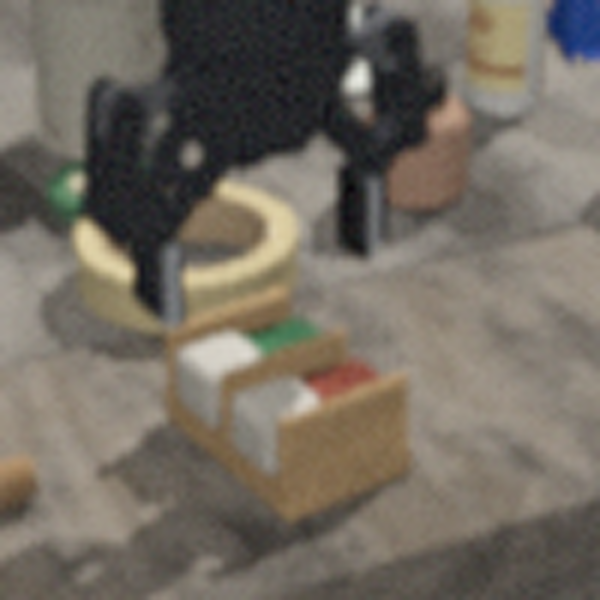

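```bash
python3 - <<'E'
from h import *
load()
np.set_printoptions(precision=1,suppress=True)
f=lambda P:((proj("scene",P)-(250,190))*6)
for z in (.018,.03,.04,.06,.08):print(z,f([[.5413,.4335,z],[.547,.3485,z]]))
print("bar ends top", f([[.5428,.422,.039],[.547,.36,.039]]))
E
```

```text
0.018 [[172.4 419.8]
 [347.3 354.6]]
0.03 [[171.3 394.3]
 [347.2 330. ]]
0.04 [[170.4 372.8]
 [347.  309.2]]
0.06 [[168.5 329.3]
 [346.8 267.2]]
0.08 [[166.7 284.9]
 [346.6 224.5]]
bar ends top [[194.5 365.2]
 [323.2 318.7]]
```

The p2 crop shows the open fingertips at (172,320) and (360,252), which is about 70 crop pixels higher than they should project. I'll triangulate from both cameras before closing.

```bash
python3 - <<'E'
from h import *
from bench import cams,read_state
load()
np.set_printoptions(precision=4,suppress=True)
s=cams.get_image("scene")["color"]; t=cams.get_image("top")["color"]; cv2.imwrite("pics/t2.png",t);cv2.imwrite("pics/s2.png",s)
o=cv2.resize(t[205:265,240:320],(800,600),interpolation=cv2.INTER_CUBIC)
cv2.imwrite("pics/p3.png",o)
a=cv2.resize(s[190:290,250:350],(600,600),interpolation=cv2.INTER_CUBIC)
print("diff to p2",np.abs(a.astype(int)-cv2.imread("pics/p2.png")).mean())
for z in(.02,.06,.1): print(z,"scene tips ->",ray("scene",(250+172/6,190+320/6),z),ray("scene",(250+360/6,190+252/6),z))
print(read_state()["tool_pos"])
for p in([.547,.3485,.03],[.549,.333,.08],[.544,.3905,.1]): print("exp top crop10",(proj("top",p)-(240,205))*10)
E
```

```text
diff to p2 2.9118185185185186
0.02 scene tips -> [0.6079 0.3998 0.02  ] [0.6168 0.3    0.02  ]
0.06 scene tips -> [0.5469 0.4291 0.06  ] [0.5552 0.3372 0.06  ]
0.1 scene tips -> [0.486  0.4585 0.1   ] [0.4935 0.3743 0.1   ]
[0.5454 0.3911 0.0391]
exp top crop10 [[496.4268 276.2429]]
exp top crop10 [[538.7043 246.2261]]
exp top crop10 [[336.127  254.7695]]
```

View pics/p3.png

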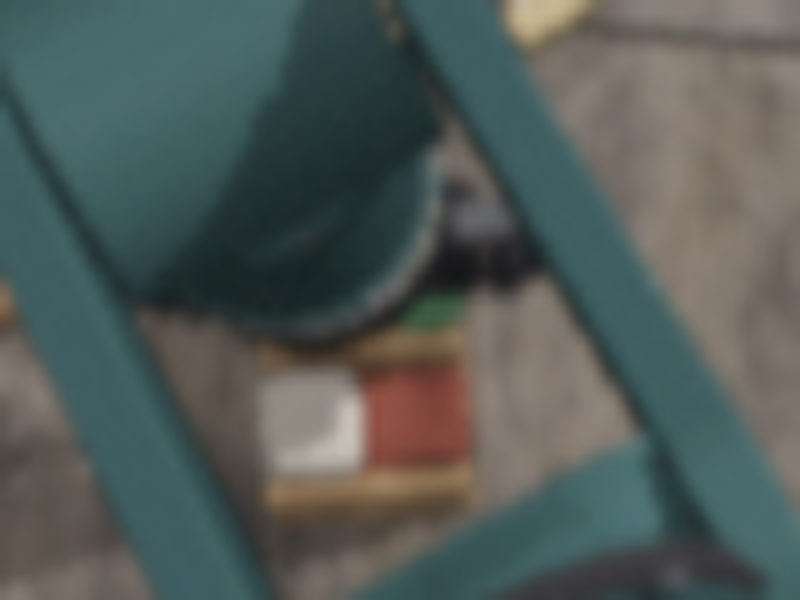

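The top view puts the finger at about x=0.545, as expected, but the scene view puts the tips near z=0.06. A gentle partial close will settle it: a stop at 62 mm means the bar is between the pads.

Emit:
drive_tool([
  {"grip": 0.36,"offset": [0,0,0],"rotation": [0,0,0]},
  {"grip": 0.36,"offset": [0,0,0],"rotation": [0,0,0]},
  {"grip": 0.36,"offset": [0,0,0],"rotation": [0,0,0]},
  {"grip": 0.36,"offset": [0,0,0],"rotation": [0,0,0]},
  {"grip": 0.36,"offset": [0,0,0],"rotation": [0,0,0]},
  {"grip": 0.36,"offset": [0,0,0],"rotation": [0,0,0]},
  {"grip": 0.36,"offset": [0,0,0],"rotation": [0,0,0]},
  {"grip": 0.36,"offset": [0,0,0],"rotation": [0,0,0]},
  {"grip": 0.36,"offset": [0,0,0],"rotation": [0,0,0]},
  {"grip": 0.36,"offset": [0,0,0],"rotation": [0,0,0]},
], newtons=20)

```text
clock: 5.45
tool_pos: [0.5451, 0.391, 0.0388]
orientation: [[0.998, 0.07, -0.0], [0.07, -0.998, 0.0], [-0.0, -0.0, -1.0]]
wrist_force: [-0.0, -0.2, 0.1]
grip_width: 0.0546
grip_force: 0.0
```

The fingers closed to 54.6 mm with no contact, so the tips are above the bar, as the camera showed. Reported z therefore reads about 30 mm low compared with the scene. I'll reopen and go lower, watching the force.

Emit:
drive_tool([
  {"grip": 0,"offset": [0,0,0],"rotation": [0,0,0]},
  {"grip": 0,"offset": [0,0,0],"rotation": [0,0,0]},
  {"grip": 0,"offset": [0,0,0],"rotation": [0,0,0]},
  {"grip": 0,"offset": [0,0,0],"rotation": [0,0,0]},
  {"grip": 0,"offset": [0,0,4],"rotation": [0,0,0]},
  {"grip": 0,"offset": [0,0,4],"rotation": [0,0,0]},
  {"grip": 0,"offset": [0,0,4],"rotation": [0,0,0]},
  {"grip": 0,"offset": [0,0,4],"rotation": [0,0,0]},
  {"grip": 0,"offset": [0,0,3],"rotation": [0,0,0]},
  {"grip": 0,"offset": [0,0,0],"rotation": [0,0,0]},
])

```text
clock: 6.28
tool_pos: [0.5445, 0.3906, 0.0188]
orientation: [[0.998, 0.07, -0.001], [0.07, -0.998, -0.001], [-0.001, 0.001, -1.0]]
wrist_force: [-0.2, 0.1, 0.3]
grip_width: 0.0854
grip_force: 0.0
```

```bash
python3 - <<'E'
from h import *
from bench import cams,read_state
load()
s=read_state(); print(s["tool_pos"],s["wrist_force"],s["grip_width"],s["qpos"])
im=cams.get_image("scene")["color"]
cv2.imwrite("pics/p4.png",cv2.resize(im[190:290,250:350],(600,600),interpolation=cv2.INTER_CUBIC))
# kinematic check with previous picture: shift of dark gripper silhouette rows
a=cv2.cvtColor(cv2.imread("pics/s2.png"),6); b=cv2.cvtColor(im,6)
tp=a[215:245,270:284]; r=cv2.matchTemplate(b[205:275,262:292],tp,cv2.TM_CCOEFF_NORMED); print(r.max(),np.array(cv2.minMaxLoc(r)[3])-(8,10))
print("pred shift",proj("scene",[.5413,.4335,.045])-proj("scene",[.5413,.4335,.064]))
E
```

```text
[0.54452453 0.39062127 0.01876411] [-0.18889887  0.09396553  0.26335001] 0.08536396953625258 [2.97504729e+01 3.80447756e+01 8.69914888e+01 5.28735430e-03
 5.50569418e+01 1.15720173e+02]
0.85375607 [0 7]
pred shift [[0.2913233  6.92388119]]
```

View pics/p4.png

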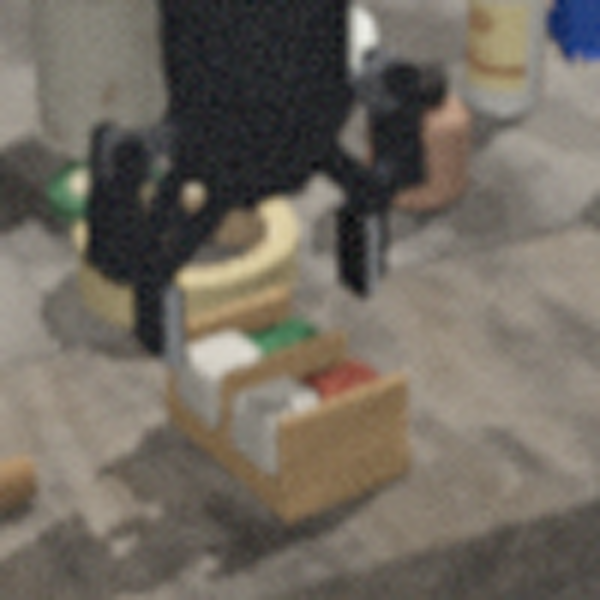

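In p4 the tips are at (175,362) and (357,294), so z≈0.046 and still just above the bar's top. Their x,y are centred on the far bay. Another 20 mm down puts the pads over the bar ends.

Emit:
drive_tool([
  {"grip": 0,"offset": [0,0,3],"rotation": [0,0,0]},
  {"grip": 0,"offset": [0,0,3],"rotation": [0,0,0]},
  {"grip": 0,"offset": [0,0,3],"rotation": [0,0,0]},
  {"grip": 0,"offset": [0,0,3],"rotation": [0,0,0]},
  {"grip": 0,"offset": [0,0,2],"rotation": [0,0,0]},
  {"grip": 0,"offset": [0,0,2],"rotation": [0,0,0]},
  {"grip": 0,"offset": [0,0,2],"rotation": [0,0,0]},
  {"grip": 0,"offset": [0,0,2],"rotation": [0,0,0]},
  {"grip": 0,"offset": [0,0,0],"rotation": [0,0,0]},
  {"grip": 0,"offset": [0,0,0],"rotation": [0,0,0]},
])

```text
clock: 7.17
tool_pos: [0.5451, 0.391, -0.0002]
orientation: [[0.998, 0.07, -0.0], [0.07, -0.998, 0.0], [-0.0, -0.0, -1.0]]
wrist_force: [-0.8, 1.1, -1.1]
grip_width: 0.0854
grip_force: 0.0
```

```bash
cat > tip.py <<'E'
# brightness-independent look: print left-finger column profile in scene for the tip row
from h import *
from bench import cams
load(); im=cams.get_image("scene")["color"]; g=cv2.cvtColor(im,6)
import sys; n=sys.argv[1]; cv2.imwrite(f"pics/{n}.png",im)
a=cv2.cvtColor(cv2.imread("pics/s2.png"),6)
for nm,(x0,x1,y0,y1) in dict(L=(270,284,215,245),R=(304,318,212,234)).items():
    r=cv2.matchTemplate(g[y0-5:y1+30,x0-6:x1+6],a[y0:y1,x0:x1],cv2.TM_CCOEFF_NORMED); m=cv2.minMaxLoc(r); print(nm,round(m[1],2),np.array(m[3])-(6,5))
E
python3 tip.py t3; python3 d.py .545 .391 0 4; python3 - <<'E'
from h import *
load()
for z in(.019,.026,.045):print(z,proj("scene",[.5413,.4335,z])-proj("scene",[.5413,.4335,.064]))
E
```

```text
L 0.9 [ 0 14]
R 0.88 [ 0 14]
t 7.22 pos [ 5.452e-01  3.910e-01 -1.000e-04] yaw 4.03 tilt [0.   0.01] F [ 0.6 -0.4  0.2] w 85.1
turn z 0.03 shift [-0.2  0.  -0.1]
0.019 [[ 0.68203641 16.20996027]]
0.026 [[ 0.57773175 13.73095132]]
0.045 [[0.2913233  6.92388119]]
```

Emit:
drive_tool([
  {"grip": 0.45,"offset": [0,0,0],"rotation": [0,0,0]},
  {"grip": 0.45,"offset": [0,0,0],"rotation": [0,0,0]},
  {"grip": 0.45,"offset": [0,0,0],"rotation": [0,0,0]},
  {"grip": 0.45,"offset": [0,0,0],"rotation": [0,0,0]},
  {"grip": 0.45,"offset": [0,0,0],"rotation": [0,0,0]},
  {"grip": 0.45,"offset": [0,0,0],"rotation": [0,0,0]},
  {"grip": 0.45,"offset": [0,0,0],"rotation": [0,0,0]},
  {"grip": 0.45,"offset": [0,0,0],"rotation": [0,0,0]},
  {"grip": 0.45,"offset": [0,0,0],"rotation": [0,0,0]},
  {"grip": 0.45,"offset": [0,0,0],"rotation": [0,0,0]},
], newtons=30)

```text
clock: 8.05
tool_pos: [0.5454, 0.3912, 0.0002]
orientation: [[0.998, 0.07, 0.001], [0.07, -0.998, 0.0], [0.001, -0.0, -1.0]]
wrist_force: [-0.7, -0.6, 6.3]
grip_width: 0.0614
grip_force: 34.0
```

Emit:
drive_tool([
  {"grip": 0.45,"offset": [0,0,-4],"rotation": [0,0,0]},
  {"grip": 0.45,"offset": [0,0,-6],"rotation": [0,0,0]},
  {"grip": 0.45,"offset": [0,0,-8],"rotation": [0,0,0]},
  {"grip": 0.45,"offset": [0,0,-8],"rotation": [0,0,0]},
  {"grip": 0.45,"offset": [0,0,-8],"rotation": [0,0,0]},
  {"grip": 0.45,"offset": [0,0,-8],"rotation": [0,0,0]},
  {"grip": 0.45,"offset": [0,0,-8],"rotation": [0,0,0]},
  {"grip": 0.45,"offset": [0,0,-8],"rotation": [0,0,0]},
  {"grip": 0.45,"offset": [0,0,-6],"rotation": [0,0,0]},
  {"grip": 0.45,"offset": [0,0,0],"rotation": [0,0,0]},
])

```text
clock: 8.88
tool_pos: [0.5462, 0.3916, 0.0658]
orientation: [[0.998, 0.07, 0.002], [0.07, -0.998, 0.002], [0.003, -0.001, -1.0]]
wrist_force: [-0.4, 0.2, -1.2]
grip_width: 0.0614
grip_force: 33.4
```

```bash
python3 d.py .52 .25 .02 4; python3 - <<'E'
from h import *
from bench import cams
load(); im=cams.get_image("scene")["color"]; cv2.imwrite("pics/s4.png",im)
h=cv2.cvtColor(im,40)[205:285,255:340]
m=(h[...,0]>45)&(h[...,0]<80)&(h[...,1]>100); ys,xs=np.nonzero(m); print("green px",m.sum(),np.median(xs)+255,np.median(ys)+205)
print("expect at",proj("scene",[[.547,.375,.039+.064],[.547,.375,.039]]))
E
```

```text
t 8.88 pos [0.5462 0.3916 0.0658] yaw 4.03 tilt [0.14 0.09] F [-0.4  0.2 -1.2] w 61.4
turn z 0.03 shift [-36.  139.5  45.8]
green px 19 299.0 227.0
expect at [[298.22745621 221.71237785]
 [298.61494174 244.76430329]]
```

Emit:
drive_tool([
  {"grip": 0.45,"offset": [0,0,0],"rotation": [0,0,4]},
  {"grip": 0.45,"offset": [-3,12,0],"rotation": [0,0,0]},
  {"grip": 0.45,"offset": [-4,20,0],"rotation": [0,0,0]},
  {"grip": 0.45,"offset": [-4,25,0],"rotation": [0,0,0]},
  {"grip": 0.45,"offset": [-4,25,0],"rotation": [0,0,0]},
  {"grip": 0.45,"offset": [-4,25,0],"rotation": [0,0,0]},
  {"grip": 0.45,"offset": [-4,20,10],"rotation": [0,0,0]},
  {"grip": 0.45,"offset": [-3,14,15],"rotation": [0,0,0]},
  {"grip": 0.45,"offset": [0,0,15],"rotation": [0,0,0]},
  {"grip": 0.45,"offset": [0,0,10],"rotation": [0,0,0]},
])

```text
clock: 9.77
tool_pos: [0.5176, 0.2479, 0.0125]
orientation: [[1.0, 0.0, -0.003], [0.0, -1.0, -0.001], [-0.003, 0.001, -1.0]]
wrist_force: [-0.6, -0.5, -1.6]
grip_width: 0.0615
grip_force: 33.4
```

Emit:
drive_tool([
  {"grip": 0.45,"offset": [0,0,10],"rotation": [0,0,0]},
  {"grip": 0.45,"offset": [0,0,6],"rotation": [0,0,0]},
  {"grip": 0.45,"offset": [0,0,3],"rotation": [0,0,0]},
  {"grip": 0.45,"offset": [0,0,2],"rotation": [0,0,0]},
  {"grip": 0.45,"offset": [0,0,1],"rotation": [0,0,0]},
  {"grip": 0.45,"offset": [0,0,1],"rotation": [0,0,0]},
  {"grip": 0.45,"offset": [0,0,1],"rotation": [0,0,0]},
  {"grip": 0.45,"offset": [0,0,1],"rotation": [0,0,0]},
  {"grip": 0.45,"offset": [0,0,0],"rotation": [0,0,0]},
  {"grip": 0.45,"offset": [0,0,0],"rotation": [0,0,0]},
])

```text
clock: 10.6
tool_pos: [0.5193, 0.2501, -0.011]
orientation: [[1.0, 0.001, 0.0], [0.001, -1.0, 0.0], [0.0, -0.0, -1.0]]
wrist_force: [-0.6, -0.3, -1.5]
grip_width: 0.0607
grip_force: 33.4
```

Emit:
drive_tool([
  {"grip": 0.45,"offset": [0,0,1],"rotation": [0,0,0]},
  {"grip": 0.45,"offset": [0,0,0],"rotation": [0,0,0]},
  {"grip": 0.45,"offset": [0,0,1],"rotation": [0,0,0]},
  {"grip": 0.45,"offset": [0,0,0],"rotation": [0,0,0]},
  {"grip": 0.45,"offset": [0,0,1],"rotation": [0,0,0]},
  {"grip": 0.45,"offset": [0,0,0],"rotation": [0,0,0]},
  {"grip": 0.45,"offset": [0,0,0.5],"rotation": [0,0,0]},
  {"grip": 0.45,"offset": [0,0,0],"rotation": [0,0,0]},
  {"grip": 0.45,"offset": [0,0,0],"rotation": [0,0,0]},
  {"grip": 0.45,"offset": [0,0,0],"rotation": [0,0,0]},
])

```text
clock: 11.43
tool_pos: [0.5193, 0.25, -0.0138]
orientation: [[1.0, 0.0, 0.0], [0.0, -1.0, 0.0], [0.0, -0.0, -1.0]]
wrist_force: [-1.3, -1.5, 8.3]
grip_width: 0.0613
grip_force: 34.5
```

Emit:
drive_tool([
  {"grip": 0,"offset": [0,0,0],"rotation": [0,0,0]},
  {"grip": 0,"offset": [0,0,0],"rotation": [0,0,0]},
  {"grip": 0,"offset": [0,0,0],"rotation": [0,0,0]},
  {"grip": 0,"offset": [0,0,0],"rotation": [0,0,0]},
  {"grip": 0,"offset": [0,0,0],"rotation": [0,0,0]},
  {"grip": 0,"offset": [0,0,-10],"rotation": [0,0,0]},
  {"grip": 0,"offset": [0,0,-15],"rotation": [0,0,0]},
  {"grip": 0,"offset": [0,0,-15],"rotation": [0,0,0]},
  {"grip": 0,"offset": [0,0,-15],"rotation": [0,0,0]},
  {"grip": 0,"offset": [0,0,-5],"rotation": [0,0,0]},
])

```text
clock: 12.27
tool_pos: [0.5206, 0.2505, 0.0479]
orientation: [[1.0, 0.001, 0.003], [0.001, -1.0, 0.001], [0.003, -0.001, -1.0]]
wrist_force: [0.0, 0.6, -0.6]
grip_width: 0.0851
grip_force: 0.0
```

Emit:
drive_tool([
  {"grip": 0,"offset": [0,0,0],"rotation": [0,0,-7]},
  {"grip": 0,"offset": [0,0,0],"rotation": [0,0,-7]},
  {"grip": 0,"offset": [0,0,0],"rotation": [0,0,-7]},
  {"grip": 0,"offset": [0,0,0],"rotation": [0,0,-7]},
  {"grip": 0,"offset": [0,0,0],"rotation": [0,0,-7]},
  {"grip": 0,"offset": [0,0,0],"rotation": [0,0,-7]},
  {"grip": 0,"offset": [0,0,0],"rotation": [0,0,-7]},
  {"grip": 0,"offset": [0,0,0],"rotation": [0,0,-7]},
  {"grip": 0,"offset": [0,0,0],"rotation": [0,0,-7]},
  {"grip": 0,"offset": [0,0,0],"rotation": [0,0,-7]},
])

```text
clock: 13.1
tool_pos: [0.5191, 0.25, 0.0453]
orientation: [[0.336, 0.942, -0.0], [0.942, -0.336, 0.0], [-0.0, -0.0, -1.0]]
wrist_force: [-0.4, 0.4, -1.0]
grip_width: 0.0852
grip_force: 0.0
```

Emit:
drive_tool([
  {"grip": 0,"offset": [0,0,0],"rotation": [0,0,-7]},
  {"grip": 0,"offset": [0,0,0],"rotation": [0,0,-7]},
  {"grip": 0,"offset": [0,0,0],"rotation": [0,0,-6]},
  {"grip": 0.2,"offset": [0,0,0],"rotation": [0,0,0]},
  {"grip": 0.3,"offset": [0,0,0],"rotation": [0,0,0]},
  {"grip": 0.3,"offset": [0,0,0],"rotation": [0,0,0]},
  {"grip": 0.3,"offset": [0,0,0],"rotation": [0,0,0]},
  {"grip": 0.3,"offset": [0,0,0],"rotation": [0,0,0]},
  {"grip": 0.3,"offset": [0,0,0],"rotation": [0,0,0]},
  {"grip": 0.3,"offset": [0,0,0],"rotation": [0,0,0]},
])

```text
clock: 13.93
tool_pos: [0.5192, 0.25, 0.0453]
orientation: [[0.0, 1.0, -0.0], [1.0, -0.0, 0.0], [0.0, -0.0, -1.0]]
wrist_force: [-0.1, -0.3, -0.3]
grip_width: 0.0597
grip_force: 0.0
```

```bash
cat > grn.py <<'E'
# segment bar (green half) on the bench strip, scene cam; print its centroid on z=0.0125 and compare
from h import *
from bench import cams
import sys
load()
for n,(x0,x1,y0,y1) in dict(scene=(300,352,210,260),top=(290,355,205,265)).items():
    im=cams.get_image(n)["color"]; cv2.imwrite(f"pics/{sys.argv[1]}_{n}.png",im)
    h=cv2.cvtColor(im,40)[y0:y1,x0:x1]; m=(h[...,0]>50)&(h[...,0]<80)&(h[...,1]>90)
    ys,xs=np.nonzero(m); print(n,m.sum(), ray(n,(xs.mean()+x0,ys.mean()+y0),.02) if m.sum() else '')
E
python3 grn.py g1; python3 d.py .5193 .25 -.01 90
```

```text
scene 32 [0.51318375 0.2437945  0.02      ]
top 0 
t 14.03 pos [0.5193 0.25   0.0454] yaw 90.01 tilt [-0.    0.01] F [ 0.5  0.6 -0.8] w 59.8
turn z 0.01 shift [ 0.   0.  55.4]
```

Emit:
drive_tool([
  {"grip": 0.3,"offset": [0,0,8],"rotation": [0,0,0]},
  {"grip": 0.3,"offset": [0,0,8],"rotation": [0,0,0]},
  {"grip": 0.3,"offset": [0,0,8],"rotation": [0,0,0]},
  {"grip": 0.3,"offset": [0,0,6],"rotation": [0,0,0]},
  {"grip": 0.3,"offset": [0,0,5],"rotation": [0,0,0]},
  {"grip": 0.3,"offset": [0,0,5],"rotation": [0,0,0]},
  {"grip": 0.3,"offset": [0,0,5],"rotation": [0,0,0]},
  {"grip": 0.3,"offset": [0,0,3],"rotation": [0,0,0]},
  {"grip": 0.3,"offset": [0,0,2],"rotation": [0,0,0]},
  {"grip": 0.3,"offset": [0,0,0],"rotation": [0,0,0]},
])

```text
clock: 14.87
tool_pos: [0.519, 0.2499, -0.0051]
orientation: [[-0.0, 1.0, -0.001], [1.0, 0.0, -0.0], [-0.0, -0.001, -1.0]]
wrist_force: [-0.3, -0.6, 0.2]
grip_width: 0.0597
grip_force: 0.0
```

Emit:
drive_tool([
  {"grip": 0.8,"offset": [0,0,0],"rotation": [0,0,0]},
  {"grip": 0.8,"offset": [0,0,0],"rotation": [0,0,0]},
  {"grip": 0.8,"offset": [0,0,0],"rotation": [0,0,0]},
  {"grip": 0.8,"offset": [0,0,0],"rotation": [0,0,0]},
  {"grip": 0.8,"offset": [0,0,0],"rotation": [0,0,0]},
  {"grip": 0.8,"offset": [0,0,0],"rotation": [0,0,0]},
  {"grip": 0.8,"offset": [0,0,0],"rotation": [0,0,0]},
  {"grip": 0.8,"offset": [0,0,0],"rotation": [0,0,0]},
  {"grip": 0.8,"offset": [0,0,0],"rotation": [0,0,0]},
  {"grip": 0.8,"offset": [0,0,0],"rotation": [0,0,0]},
], newtons=30)

```text
clock: 15.7
tool_pos: [0.5198, 0.2502, -0.0041]
orientation: [[-0.0, 1.0, 0.001], [1.0, 0.0, 0.0], [0.0, 0.001, -1.0]]
wrist_force: [-0.5, -0.1, 5.2]
grip_width: 0.0293
grip_force: 30.9
```

```bash
python3 - <<'E'
from h import *
load(); np.set_printoptions(precision=4,suppress=True)
im=cv2.imread("pics/g1_scene.png")
def mask(x,y,d=0.,z0=0.,S=8):
    m=np.zeros((400*1,640),np.uint8); out=[]
    hx=.0155
    for part in((y-.031,y),(y,y+.031)):
        P=[[x+a,b,c] for a in(-hx,hx) for b in part for c in(z0,z0+.025)]
        out.append(cv2.convexHull(proj("scene",P).astype(np.float32))[:,0])
    return out
g,w=mask(.5193,.25)
print("pred green centroid",g.mean(0),"white",w.mean(0), g.min(0),g.max(0),w.min(0),w.max(0))
h=cv2.cvtColor(im,40).astype(int); x0,y0,x1,y1=285,195,360,275
H=h[y0:y1,x0:x1]
G=(H[...,0]>45)&(H[...,0]<85)&(H[...,1]>80); ys,xs=np.nonzero(G)
print("green obs",G.sum(),xs.mean()+x0,ys.mean()+y0,xs.min()+x0,xs.max()+x0,ys.min()+y0,ys.max()+y0)
W=(H[...,1]<45)&(H[...,2]>125); W=W.astype(np.uint8); n,l,st,c=cv2.connectedComponentsWithStats(W)
for i in range(1,n):
    if st[i,4]>15: print("white",st[i],c[i]+(x0,y0))
# ascii
for r in range(y0+25,y0+70): print(r,''.join('G' if G[r-y0,k] else 'w' if W[r-y0,k] else '#' if H[r-y0,k,2]<50 else '.' for k in range(x1-x0)))
E
```

```text
pred green centroid [350.7494 243.6231] white [341.0746 246.8735] [342.3022 235.3818] [359.321  252.0454] [332.5926 238.4611] [349.685  255.4731]
green obs 88 352.1818181818182 238.20454545454544 346 356 204 249
white [   0    0   75   80 2257] [322.3607 234.42  ]
white [40  5  9  9 37] [328.7297 204.6757]
white [46 17  5  6 19] [333.1053 214.3158]
white [  4  58  14  15 107] [294.6822 258.0561]
220 ......wwwwwwwwwwwwwwwwww............................#####..wwwwwww....#####
221 ........wwwwwwwwwwwwwww..............................###...wwwwwww....#####
222 ...........wwwwwwwwwwww..................................wwwwwwww.....#####
223 ............wwwwwwwwww.................................wwwwwwwww......#####
224 .............wwwwwww..................................wwwwwwwww.......#####
225 ..............wwwww...................................wwwwwww.........#####
226 ...............www.....................................wwwwww.........#####
227 ...............ww.......................................ww...w........#####
228 ...............ww....................www.................
[... 2198 characters left out ...]
www.................w......www................wwwwwwwww.....
257 ....wwwwwwwwwwwww........................wwwwww..........wwwwwwwwwwwwwwwww.
258 ....wwwwwwwwwwww........................wwwwwwwww..wwwwwwwwwwwwwwwwwwwwwwww
259 ....wwwwwwwww..........................wwwwwwwwwwwwwwwwwwwwwwwww.wwwww.wwww
260 .....wwwwwww.........................wwwwwwwwwwwwwwwwwwwwwwww.....wwwwwwwww
261 .......wwww.........................wwwwwwwwwwwwwwwwwwwwwwwwwwww..wwwwwwwww
262 .......wwww........................wwwwwwwwwwwwwwwwwwwwwwwwwww....wwwwwwww.
263 ........www.......................wwwwwwwwwwwwwwwwwwwwwwwwwwwww..wwwwwwwww.
264 ........www.......................wwwww.wwwwwwwwwwwwwwwwwwwwwww..wwwwwwwwww
```

Measured bar position on the bench: green half at columns 345–357, rows 239–249. The prediction from TCP x,y gives a centroid of (350.7,243.6), so x,y agrees within about 1–2 mm. Next I'll lift and carry it over the feeder.

Emit:
drive_tool([
  {"grip": 0.8,"offset": [0,0,-6],"rotation": [0,0,0]},
  {"grip": 0.8,"offset": [0,0,-12],"rotation": [0,0,0]},
  {"grip": 0.8,"offset": [0,0,-15],"rotation": [0,0,0]},
  {"grip": 0.8,"offset": [0,0,-15],"rotation": [0,0,0]},
  {"grip": 0.8,"offset": [0,0,-15],"rotation": [0,0,0]},
  {"grip": 0.8,"offset": [0,0,-15],"rotation": [0,0,0]},
  {"grip": 0.8,"offset": [0,0,-15],"rotation": [0,0,0]},
  {"grip": 0.8,"offset": [0,0,-12],"rotation": [0,0,0]},
  {"grip": 0.8,"offset": [0,0,-5],"rotation": [0,0,0]},
  {"grip": 0.8,"offset": [0,0,0],"rotation": [0,0,0]},
])

```text
clock: 16.53
tool_pos: [0.5201, 0.2503, 0.1071]
orientation: [[-0.0, 1.0, 0.003], [1.0, 0.0, 0.001], [0.001, 0.003, -1.0]]
wrist_force: [-0.5, -0.0, -1.0]
grip_width: 0.029
grip_force: 30.2
```

Emit:
drive_tool([
  {"grip": 0.8,"offset": [-10,1,0],"rotation": [0,0,0]},
  {"grip": 0.8,"offset": [-20,2,0],"rotation": [0,0,0]},
  {"grip": 0.8,"offset": [-26,2,0],"rotation": [0,0,0]},
  {"grip": 0.8,"offset": [-28,3,0],"rotation": [0,0,0]},
  {"grip": 0.8,"offset": [-28,3,0],"rotation": [0,0,0]},
  {"grip": 0.8,"offset": [-28,2,0],"rotation": [0,0,0]},
  {"grip": 0.8,"offset": [-24,2,0],"rotation": [0,0,0]},
  {"grip": 0.8,"offset": [-16,1,0],"rotation": [0,0,0]},
  {"grip": 0.8,"offset": [-8,0.5,0],"rotation": [0,0,0]},
  {"grip": 0.8,"offset": [0,0,0],"rotation": [0,0,0]},
])

```text
clock: 17.37
tool_pos: [0.5351, 0.0601, 0.1045]
orientation: [[0.002, 1.0, -0.002], [1.0, -0.002, -0.0], [-0.0, -0.002, -1.0]]
wrist_force: [0.2, -0.8, -0.8]
grip_width: 0.0292
grip_force: 30.2
```

```bash
python3 d.py .536 .0617 .0574 90; python3 - <<'E'
from h import *
from bench import cams,read_state
load(); z0=read_state()["tool_pos"][2]+.0046; p=read_state()["tool_pos"]
im=cams.get_image("scene")["color"]; cv2.imwrite("pics/f1.png",im)
h=cv2.cvtColor(im,40).astype(int)
P=lambda y0,y1:cv2.convexHull(proj("scene",[[p[0]+a,b,c] for a in(-.0155,.0155) for b in(y0,y1) for c in(z0,z0+.025)]).astype(np.float32))[:,0]
g,w=P(p[1]-.031,p[1]),P(p[1],p[1]+.031); print("pred g",g.min(0),g.max(0),"w",w.min(0),w.max(0))
x0,x1=370,425
for r in range(170,225): print(r,''.join('G' if 45<a<85 and b>80 else '#' if c<55 else 'w' if b<45 and c>140 else '.' for a,b,c in h[r,x0:x1]))
E
```

```text
t 17.37 pos [0.5351 0.0601 0.1045] yaw 89.9 tilt [-0.1  -0.02] F [ 0.2 -0.8 -0.8] w 29.2
turn z -0.1 shift [ 1.6  0.9 47.1]
pred g [395.5747  181.52573] [412.58405 195.76378] w [387.17368 183.66823] [404.27618 198.1731 ]
170 ....................##########...##################....
171 ......................########...#################.....
172 ......................########....##..############.....
173 .......................######.....##...##########......
174 .......................######....###...##########......
175 ........................#####.....###.##########.......
176 ..........................####....#############........
177 .........................#####....#############........
178 .........................#####....###########...ww.....
179 .........................#####.....######..............
180 .........................#####.....#####...............
181 .........................####.......####...............
182 .........................####.......####...............
183 .........................####.......####...............
184 ........ww..................#......
[... 1720 characters left out ...]
.......wwww..............GGGGGGGGGGGGGGG
214 GGGGGGGGGGG...........w...............GGGGGGGGGGGGGGGGG
215 GGGGGGGGGGGGG......................GGGGGGGGGGGGGGGGGGGG
216 GGGGGGGGGGGGGGG..................GGGGGGGGGGGGGGGGGGGGGG
217 GGGGGGGGGGGGGGGG.............GGGGGGGGGGGGGGGGGGGGGGGGGG
218 GGGGGGGGGGGGGGGGGG.......G.GGGGGGGGGGGGGGGGGGGGGGGGGGGG
219 GGGGGGGGGGGGGGGGGGGG...GGGGGGGGGGGGGGGGGGGGGGGGGGGGGGGG
220 GGGGGGGGGGGGGGGGGGGGGGGGGGGGGGGGGGGGGGGGGGGGGGGGGGGGGGG
221 GGGGGGGGGGGGGGGGGGGGGGGGGGGGGGGGGGGGGGGGGGGGGGGGGGGGGGG
222 GGGGGGGGGGGGGGGGGGGGGGGGGGGGGGGGGGGGGGGGGGGGGGGGGGGGGGG
223 GGGGGGGGGGGGGGGGGGGGGGGGGGGGGGGGGGGGGGGGGGGGGGGGGGGGGGG
224 GGGGGGGGGGGGGGGGGGGGGGGGGGGGGGGGGGGGGGGGGGGGGGGGGGGGGGG
```

```bash
python3 - <<'E'
from h import *
load(); np.set_printoptions(precision=4,suppress=True)
def px(x,y,f,ox,oy): return ox+(x+.5)/f-.5, oy+(y+.5)/f-.5
T1=lambda x,y:("top",*px(x,y,8,355,190)); S3=lambda x,y:("scene",*px(x,y,7,350,165))
mm=lambda *a:np.array(a)/1000
t=[(*T1(147,281),mm(23,40,92)),(*T1(373,277),mm(23,-40,92)),(*T1(148,418),mm(-23,40,92)),(*T1(373,412),mm(-23,-40,92))]
s=[(*S3(226,236),mm(23,40,92)),(*S3(292,286),mm(-23,40,92)),(*S3(372,200),mm(23,-40,92)),(*S3(450,243),mm(-23,-40,92))]
for o in(t,s,t+s):
    x,r=fit(o,[.536,.06,0]); print(x[:2],np.degrees(x[2]),r.round(1).tolist())
E
```

```text
[0.5362 0.0618] 0.14190694606642973 [[0.1, 0.5], [-0.6, 0.8], [0.4, -0.9], [-0.0, -0.4]]
[0.54   0.0608] -2.6990225415913858 [[-0.9, 0.5], [0.3, -0.5], [0.3, 0.2], [0.1, -0.2]]
[0.5374 0.062 ] -0.8535286053046218 [[0.2, -0.2], [-0.6, 0.6], [0.2, -1.6], [-0.2, -0.6], [-0.5, 1.1], [1.1, 0.0], [0.1, 0.5], [0.4, -0.0]]
```

Emit:
drive_tool([
  {"grip": 0.8,"offset": [1.5,1.7,0],"rotation": [0,0,0]},
  {"grip": 0.8,"offset": [0,0,6],"rotation": [0,0,0]},
  {"grip": 0.8,"offset": [0,0,6],"rotation": [0,0,0]},
  {"grip": 0.8,"offset": [0,0,5],"rotation": [0,0,0]},
  {"grip": 0.8,"offset": [0,0,4],"rotation": [0,0,0]},
  {"grip": 0.8,"offset": [0,0,4],"rotation": [0,0,0]},
  {"grip": 0.8,"offset": [0,0,4],"rotation": [0,0,0]},
  {"grip": 0.8,"offset": [0,0,4],"rotation": [0,0,0]},
  {"grip": 0.8,"offset": [0,0,3],"rotation": [0,0,0]},
  {"grip": 0.8,"offset": [0,0,0],"rotation": [0,0,0]},
])

```text
clock: 18.25
tool_pos: [0.5371, 0.0635, 0.0686]
orientation: [[-0.0, 1.0, -0.001], [1.0, 0.0, 0.0], [0.0, -0.001, -1.0]]
wrist_force: [0.4, -0.7, -0.9]
grip_width: 0.0288
grip_force: 30.2
```

```bash
python3 d.py .537 .0617 .0574 90
```

```text
t 18.25 pos [0.5371 0.0635 0.0686] yaw 90.02 tilt [-0.06  0.01] F [ 0.4 -0.7 -0.9] w 28.8
turn z 0.02 shift [-1.8 -0.1 11.2]
```

Inside the cheeks with no contact, and 11 mm to go. Approaching the floor gently.

Emit:
drive_tool([
  {"grip": 0.8,"offset": [-1.5,0,3],"rotation": [0,0,0]},
  {"grip": 0.8,"offset": [0,0,3],"rotation": [0,0,0]},
  {"grip": 0.8,"offset": [0,0,2],"rotation": [0,0,0]},
  {"grip": 0.8,"offset": [0,0,1],"rotation": [0,0,0]},
  {"grip": 0.8,"offset": [0,0,1],"rotation": [0,0,0]},
  {"grip": 0.8,"offset": [0,0,0],"rotation": [0,0,0]},
  {"grip": 0.8,"offset": [0,0,0],"rotation": [0,0,0]},
  {"grip": 0.8,"offset": [0,0,0],"rotation": [0,0,0]},
  {"grip": 0.8,"offset": [0,0,0],"rotation": [0,0,0]},
  {"grip": 0.8,"offset": [0,0,0],"rotation": [0,0,0]},
])

```text
clock: 19.08
tool_pos: [0.5376, 0.062, 0.0594]
orientation: [[-0.0, 1.0, 0.0], [1.0, 0.0, 0.0], [0.0, 0.0, -1.0]]
wrist_force: [0.3, 0.0, -0.5]
grip_width: 0.0292
grip_force: 30.2
```

Emit:
drive_tool([
  {"grip": 0.8,"offset": [0,0,0.5],"rotation": [0,0,0]},
  {"grip": 0.8,"offset": [0,0,0],"rotation": [0,0,0]},
  {"grip": 0.8,"offset": [0,0,0.5],"rotation": [0,0,0]},
  {"grip": 0.8,"offset": [0,0,0],"rotation": [0,0,0]},
  {"grip": 0.8,"offset": [0,0,0.5],"rotation": [0,0,0]},
  {"grip": 0.8,"offset": [0,0,0],"rotation": [0,0,0]},
  {"grip": 0.8,"offset": [0,0,0],"rotation": [0,0,0]},
  {"grip": 0.8,"offset": [0,0,0],"rotation": [0,0,0]},
  {"grip": 0.8,"offset": [0,0,0],"rotation": [0,0,0]},
  {"grip": 0.8,"offset": [0,0,0],"rotation": [0,0,0]},
])

```text
clock: 19.92
tool_pos: [0.5375, 0.062, 0.0579]
orientation: [[-0.0, 1.0, 0.0], [1.0, 0.0, 0.0], [0.0, 0.0, -1.0]]
wrist_force: [-0.2, 0.4, 0.8]
grip_width: 0.0294
grip_force: 30.5
```

Emit:
drive_tool([
  {"grip": 0.8,"offset": [0,0,0.5],"rotation": [0,0,0]},
  {"grip": 0.8,"offset": [0,0,0],"rotation": [0,0,0]},
  {"grip": 0.8,"offset": [0,0,0.4],"rotation": [0,0,0]},
  {"grip": 0.8,"offset": [0,0,0],"rotation": [0,0,0]},
  {"grip": 0.8,"offset": [0,0,0],"rotation": [0,0,0]},
  {"grip": 0.8,"offset": [0,0,0],"rotation": [0,0,0]},
  {"grip": 0.8,"offset": [0,0,0],"rotation": [0,0,0]},
  {"grip": 0.8,"offset": [0,0,0],"rotation": [0,0,0]},
  {"grip": 0.8,"offset": [0,0,0],"rotation": [0,0,0]},
  {"grip": 0.8,"offset": [0,0,0],"rotation": [0,0,0]},
])

```text
clock: 20.75
tool_pos: [0.5376, 0.062, 0.0579]
orientation: [[-0.001, 1.0, 0.0], [1.0, 0.001, 0.0], [0.0, 0.0, -1.0]]
wrist_force: [-3.6, -0.9, 10.3]
grip_width: 0.029
grip_force: 31.5
```

On the floor: 10 N of contact at the expected height (0.0579, expected about 0.0574). Releasing now with a limited opening.

Emit:
drive_tool([
  {"grip": 0.5,"offset": [0,0,0],"rotation": [0,0,0]},
  {"grip": 0.5,"offset": [0,0,0],"rotation": [0,0,0]},
  {"grip": 0.5,"offset": [0,0,0],"rotation": [0,0,0]},
  {"grip": 0.5,"offset": [0,0,0],"rotation": [0,0,0]},
  {"grip": 0.5,"offset": [0,0,-4],"rotation": [0,0,0]},
  {"grip": 0.5,"offset": [0,0,-8],"rotation": [0,0,0]},
  {"grip": 0.5,"offset": [0,0,-12],"rotation": [0,0,0]},
  {"grip": 0.5,"offset": [0,0,-15],"rotation": [0,0,0]},
  {"grip": 0.5,"offset": [0,0,-15],"rotation": [0,0,0]},
  {"grip": 0.5,"offset": [0,0,-15],"rotation": [0,0,0]},
])

```text
clock: 21.58
tool_pos: [0.5376, 0.062, 0.1272]
orientation: [[-0.0, 1.0, 0.0], [1.0, 0.0, 0.0], [0.0, 0.0, -1.0]]
wrist_force: [1.1, -0.3, -0.3]
grip_width: 0.043
grip_force: 0.0
```

```bash
python3 d.py .536 -.067 .13 40; python3 - <<'E'
from h import *
from bench import cams
load()
for n,x0,x1,y0,y1,z in(("scene",375,425,182,220,0),):
    im=cams.get_image(n)["color"]; cv2.imwrite(f"pics/r1_{n}.png",im); h=cv2.cvtColor(im,40).astype(int)
    for r in range(y0,y1): print(r,''.join('G' if 45<a<85 and b>80 else '#' if c<55 else 'w' if b<45 and c>140 else '.' for a,b,c in h[r,x0:x1]))
P=lambda y0,y1:cv2.convexHull(proj("scene",[[.5375+a,b,c] for a in(-.0155,.0155) for b in(y0,y1) for c in(.062,.087)]).astype(np.float32))[:,0]
g,w=P(.031,.062),P(.062,.093); print("pred g",g.min(0),g.max(0),"w",w.min(0),w.max(0))
T=lambda P:proj("scene",np.array(P)); print("top face",T([[.522,.093,.087],[.553,.093,.087],[.553,.031,.087],[.522,.031,.087]]))
E
```

```text
t 21.58 pos [0.5376 0.062  0.1272] yaw 90.02 tilt [0.02 0.01] F [ 1.1 -0.3 -0.3] w 43.0
turn z 50.02 shift [-84.1  97.8  -2.8]
182 ........................ww.....####...............
183 ..................................................
184 ...ww.............................................
185 ..wwwww...........................................
186 ...wwww...........................................
187 ....wwww..........................................
188 .......w.......www................................
189 ...........wwwwwww...........................GGGG#
190 ...........wwwwww............................GGG..
191 ............www........................#......G..w
192 ...................................######.....##.w
193 ...................................#######...###..
194 ............................ww...################.
195 ...........................wwwww..###############.
196 ............GGGG.............wwwww..##############
197 ............GGGGGG......#......wwww...############
198 .............GGGGGGG.#.#.........www...###########
199 ........w...GGGG.....G............
[... 639 characters left out ...]
....w...www.www..........GGGGGGGGGGGG
212 GGGGGG...........w.wwwwww.............GGGGGGGGGGGG
213 GGGGGG...........wwww.............#GG.GGGGGGGGGGGG
214 GGGGGGG..........w................GGGGGGGGGGGGGGGG
215 GGGGGGGG........................GGGGGGGGGGGGGGGGGG
216 GGGGGGGGGG................GGGGGGGGGGGGGGGGGGGGGGGG
217 GGGGGGGGGGG............GGGGGGGGGGGGGGGGGGGGGGGGGGG
218 GGGGGGGGGGGGG.......GGGGGGGGGGGGGGGGGGGGGGGGGGGGGG
219 GGGGGGGGGGGGGGG...GGGGGGGGGGGGGGGGGGGGGGGGGGGGGGGG
pred g [393.03976 196.7192 ] [409.68616 211.09753] w [384.7599  199.03323] [401.4947  213.67998]
top face [[393.0669313  205.44392888]
 [385.45175903 201.41254861]
 [401.91910315 196.7191925 ]
 [409.68614647 200.53338354]]
```

The bar's white half is on top at rows 200–206 and the green half at columns 397–408, matching the predicted seated pose. Now the key: turn to yaw 40 and move above it.

Emit:
drive_tool([
  {"grip": 0.5,"offset": [0,0,-15],"rotation": [0,0,7]},
  {"grip": 0.5,"offset": [0,0,0],"rotation": [0,0,7]},
  {"grip": 0.5,"offset": [0,0,0],"rotation": [0,0,7]},
  {"grip": 0.5,"offset": [0,0,0],"rotation": [0,0,7]},
  {"grip": 0.5,"offset": [0,0,0],"rotation": [0,0,7]},
  {"grip": 0.5,"offset": [0,0,0],"rotation": [0,0,7]},
  {"grip": 0.5,"offset": [0,0,0],"rotation": [0,0,7]},
  {"grip": 0.5,"offset": [0,0,0],"rotation": [0,0,1]},
  {"grip": 0.5,"offset": [-10,11.6,0],"rotation": [0,0,0]},
  {"grip": 0.5,"offset": [-16,18.6,0],"rotation": [0,0,0]},
])

```text
clock: 22.47
tool_pos: [0.537, 0.0233, 0.1411]
orientation: [[0.762, 0.647, 0.0], [0.647, -0.762, 0.001], [0.001, -0.001, -1.0]]
wrist_force: [0.8, 0.2, 0.4]
grip_width: 0.0429
grip_force: 0.0
```

Emit:
drive_tool([
  {"grip": 0.5,"offset": [-18,21,0],"rotation": [0,0,0]},
  {"grip": 0.5,"offset": [-18,21,0],"rotation": [0,0,0]},
  {"grip": 0.5,"offset": [-14,16,0],"rotation": [0,0,0]},
  {"grip": 0.5,"offset": [-8,9.6,0],"rotation": [0,0,0]},
  {"grip": 0.5,"offset": [0,0,0],"rotation": [0,0,0]},
  {"grip": 0.5,"offset": [0,0,0],"rotation": [0,0,0]},
  {"grip": 0.5,"offset": [0,0,0],"rotation": [0,0,0]},
  {"grip": 0.5,"offset": [0,0,0],"rotation": [0,0,0]},
  {"grip": 0.5,"offset": [0,0,0],"rotation": [0,0,0]},
  {"grip": 0.5,"offset": [0,0,0],"rotation": [0,0,0]},
])

```text
clock: 23.3
tool_pos: [0.5361, -0.0661, 0.1409]
orientation: [[0.765, 0.644, -0.0], [0.644, -0.765, 0.0], [0.0, -0.0, -1.0]]
wrist_force: [0.4, 0.2, 0.2]
grip_width: 0.0427
grip_force: 0.0
```

```bash
python3 d.py .536 -.067 .095 40; python3 - <<'E'
from h import *
from bench import cams
load()
# bow red silhouette in the very first scene picture: compare with model at axis (x,y), yaw 40
im=cv2.imread("pics/scene0.png"); h=cv2.cvtColor(im,40).astype(int)
x0,y0,x1,y1=418,168,446,192
R=((h[...,0]<8)|(h[...,0]>172))&(h[...,1]>130)&(h[...,2]>90)
R=R[y0:y1,x0:x1]; ys,xs=np.nonzero(R); obs=np.array([xs.mean()+x0,ys.mean()+y0]); print("obs",obs,R.sum(),xs.min()+x0,xs.max()+x0,ys.min()+y0,ys.max()+y0)
def mod(n,x,y,a):
    c,s=np.cos(a),np.sin(a); P=[[x+c*u-s*v,y+s*u+c*v,w] for u in(-.023,.023) for v in(-.005,.005) for w in(.102,.136)]
    return cv2.convexHull(proj(n,P).astype(np.float32))
it=cv2.imread("pics/top0.png"); h=cv2.cvtColor(it,40).astype(int)
X0,Y0,X1,Y1=425,220,445,245
Q=((h[...,0]<8)|(h[...,0]>172))&(h[...,1]>130)&(h[...,2]>90); Q=Q[Y0:Y1,X0:X1]
n,l,st,c=cv2.connectedComponentsWithStats(Q.astype(np.uint8)); i=1+st[1:,4].argmax(); ys,xs=np.nonzero(l==i); ot=c[i]+(X0,Y0)
v=np.linalg.svd(np.c_[xs,ys]-np.c_[xs,ys].mean(0),full_matrices=False)[2][0]; print("top obs",ot,st[i],v)
def cen(hh): m=cv2.moments(hh); return np.array([m["m10"],m["m01"]])/m["m00"]
f=lambda p:np.r_[cen(mod("scene",p[0],p[1],.69))-obs,cen(mod("top",p[0],p[1],.69))-ot]
r=least_squares(f,[.536,-.067]); print(r.x,r.fun)
H=mod("top",*r.x,.69)[:,0]; print("hull",H.min(0),H.max(0))
E
```

```text
t 23.3 pos [ 0.5361 -0.0661  0.1409] yaw 40.11 tilt [-0.01  0.01] F [0.4 0.2 0.2] w 42.7
turn z 0.11 shift [-0.7  0.7 45.9]
obs [431.22222222 181.42361111] 144 418 439 176 191
top obs [434.38571429 230.74285714] [ 4  4 12 15 70] [0.59980028 0.80014975]
[ 0.53848413 -0.06836193] [ 0.38953176 -0.17891387 -0.40410408 -0.12648982]
hull [426.0094 222.4295] [441.9881  238.60368]
```

Emit:
drive_tool([
  {"grip": 0.5,"offset": [0,1.5,4],"rotation": [0,0,0]},
  {"grip": 0.5,"offset": [0,0,6],"rotation": [0,0,0]},
  {"grip": 0.5,"offset": [0,0,6],"rotation": [0,0,0]},
  {"grip": 0.5,"offset": [0,0,6],"rotation": [0,0,0]},
  {"grip": 0.5,"offset": [0,0,6],"rotation": [0,0,0]},
  {"grip": 0.5,"offset": [0,0,6],"rotation": [0,0,0]},
  {"grip": 0.5,"offset": [0,0,6],"rotation": [0,0,0]},
  {"grip": 0.5,"offset": [0,0,4],"rotation": [0,0,0]},
  {"grip": 0.5,"offset": [0,0,2],"rotation": [0,0,0]},
  {"grip": 0.5,"offset": [0,0,0],"rotation": [0,0,0]},
])

```text
clock: 24.13
tool_pos: [0.5367, -0.068, 0.0943]
orientation: [[0.766, 0.643, -0.001], [0.643, -0.766, 0.0], [-0.001, -0.001, -1.0]]
wrist_force: [-0.2, 0.1, 0.2]
grip_width: 0.0426
grip_force: 0.0
```

Emit:
drive_tool([
  {"grip": 0.7,"offset": [0,0,0],"rotation": [0,0,0]},
  {"grip": 0.7,"offset": [0,0,0],"rotation": [0,0,0]},
  {"grip": 0.75,"offset": [0,0,0],"rotation": [0,0,0]},
  {"grip": 0.78,"offset": [0,0,0],"rotation": [0,0,0]},
  {"grip": 0.8,"offset": [0,0,0],"rotation": [0,0,0]},
  {"grip": 0.82,"offset": [0,0,0],"rotation": [0,0,0]},
  {"grip": 0.84,"offset": [0,0,0],"rotation": [0,0,0]},
  {"grip": 0.84,"offset": [0,0,0],"rotation": [0,0,0]},
  {"grip": 0.84,"offset": [0,0,0],"rotation": [0,0,0]},
  {"grip": 0.84,"offset": [0,0,0],"rotation": [0,0,0]},
], newtons=20)

```text
clock: 24.97
tool_pos: [0.5369, -0.0679, 0.0949]
orientation: [[0.766, 0.643, -0.0], [0.643, -0.766, 0.0], [0.0, -0.0, -1.0]]
wrist_force: [-0.3, 0.6, 0.7]
grip_width: 0.0135
grip_force: 0.5
```

```bash
python3 d.py .537 -.0675 .095 40; python3 -c "
from bench import read_state;s=read_state();print(s['moment'],s['grip_force'])"
```

```text
t 24.97 pos [ 0.5369 -0.0679  0.0949] yaw 40.02 tilt [-0.01  0.02] F [-0.3  0.6  0.7] w 13.5
turn z 0.02 shift [ 0.3 -0.3 -0.1]
[0.15799733 0.09118446 0.00452221] 0.49613677023444325
```

Emit:
drive_tool([
  {"grip": 0.87,"offset": [0,0,0],"rotation": [0,0,0]},
  {"grip": 0.9,"offset": [0,0,0],"rotation": [0,0,0]},
  {"grip": 0.93,"offset": [0,0,0],"rotation": [0,0,0]},
  {"grip": 0.96,"offset": [0,0,0],"rotation": [0,0,0]},
  {"grip": 1,"offset": [0,0,0],"rotation": [0,0,0]},
  {"grip": 1,"offset": [0,0,0],"rotation": [0,0,0]},
  {"grip": 1,"offset": [0,0,0],"rotation": [0,0,0]},
  {"grip": 1,"offset": [0,0,0],"rotation": [0,0,0]},
  {"grip": 1,"offset": [0,0,0],"rotation": [0,0,0]},
  {"grip": 1,"offset": [0,0,0],"rotation": [0,0,0]},
], newtons=30)

```text
clock: 25.8
tool_pos: [0.5365, -0.0678, 0.0948]
orientation: [[0.766, 0.643, -0.001], [0.643, -0.766, 0.001], [-0.0, -0.001, -1.0]]
wrist_force: [-4.8, 3.3, 4.8]
grip_width: 0.0095
grip_force: 29.9
```

```bash
python3 d.py .537 -.0675 .095 40; python3 -c "
from bench import read_state;s=read_state();print(s['moment'],s['grip_force'],s['qpos'])"
```

```text
t 25.8 pos [ 0.5365 -0.0678  0.0948] yaw 40.02 tilt [-0.06  0.03] F [-4.8  3.3  4.8] w 9.5
turn z 0.02 shift [ 0.6  0.1 -0.2]
[ 0.5068724   0.77512999 -0.11064032] 29.89929735660553 [-1.45333763e+01  2.39123693e+01  1.01381518e+02  1.88232657e-02
  5.47743758e+01  3.54316885e+01]
```

Gripped at 9.5 mm with little side force. Turning clockwise.

Emit:
drive_tool([
  {"grip": 1,"offset": [0,0,0],"rotation": [0,0,4]},
  {"grip": 1,"offset": [0,0,0],"rotation": [0,0,4]},
  {"grip": 1,"offset": [0,0,0],"rotation": [0,0,4]},
  {"grip": 1,"offset": [0,0,0],"rotation": [0,0,4]},
  {"grip": 1,"offset": [0,0,0],"rotation": [0,0,4]},
  {"grip": 1,"offset": [0,0,0],"rotation": [0,0,4]},
  {"grip": 1,"offset": [0,0,0],"rotation": [0,0,4]},
  {"grip": 1,"offset": [0,0,0],"rotation": [0,0,4]},
  {"grip": 1,"offset": [0,0,0],"rotation": [0,0,4]},
  {"grip": 1,"offset": [0,0,0],"rotation": [0,0,2]},
])

```text
clock: 26.63
tool_pos: [0.5359, -0.0666, 0.0948]
orientation: [[0.999, 0.032, -0.002], [0.032, -0.999, 0.002], [-0.002, -0.002, -1.0]]
wrist_force: [-4.6, 6.5, 5.9]
grip_width: 0.0095
grip_force: 30.1
```

```bash
python3 d.py .537 -.0675 .095 0; python3 -c "
from bench import read_state;s=read_state();print(s['moment'],s['grip_force'])"
```

```text
t 26.63 pos [ 0.5359 -0.0666  0.0948] yaw 1.81 tilt [-0.12  0.14] F [-4.6  6.5  5.9] w 9.5
turn z 1.81 shift [ 1.1  0.9 -0.2]
[1.35265289 0.82079952 0.11041553] 30.128290951251984
```

Emit:
drive_tool([
  {"grip": 1,"offset": [0,-0.5,0],"rotation": [0,0,4]},
  {"grip": 1,"offset": [0,0,0],"rotation": [0,0,4]},
  {"grip": 1,"offset": [0,0,0],"rotation": [0,0,4]},
  {"grip": 1,"offset": [0,0,0],"rotation": [0,0,4]},
  {"grip": 1,"offset": [0,0,0],"rotation": [0,0,4]},
  {"grip": 1,"offset": [0,0,0],"rotation": [0,0,4]},
  {"grip": 1,"offset": [0,0,0],"rotation": [0,0,4]},
  {"grip": 1,"offset": [0,0,0],"rotation": [0,0,3]},
  {"grip": 1,"offset": [0,0,0],"rotation": [0,0,3]},
  {"grip": 1,"offset": [0,0,0],"rotation": [0,0,2]},
])

```text
clock: 27.47
tool_pos: [0.5363, -0.0654, 0.0948]
orientation: [[0.828, -0.561, -0.001], [-0.561, -0.828, 0.004], [-0.003, -0.002, -1.0]]
wrist_force: [-3.4, 9.9, 5.4]
grip_width: 0.0095
grip_force: 30.1
```

```bash
python3 d.py .537 -.0675 .095 -35; python3 -c "
from bench import read_state;s=read_state();print(s['moment'],s['grip_force'])"
```

```text
t 27.47 pos [ 0.5363 -0.0654  0.0948] yaw -34.15 tilt [-0.07  0.2 ] F [-3.4  9.9  5.4] w 9.5
turn z 0.85 shift [ 1.8  1.3 -0.2]
[1.90064387 0.60098983 0.18901033] 30.069003403186798
```

Emit:
drive_tool([
  {"grip": 1,"offset": [0,0,0],"rotation": [0,0,2]},
  {"grip": 1,"offset": [0,0,0],"rotation": [0,0,1.5]},
  {"grip": 1,"offset": [0,0,0],"rotation": [0,0,0]},
  {"grip": 1,"offset": [0,0,0],"rotation": [0,0,0]},
  {"grip": 1,"offset": [0,0,0],"rotation": [0,0,0]},
  {"grip": 1,"offset": [0,0,0],"rotation": [0,0,0]},
  {"grip": 1,"offset": [0,0,0],"rotation": [0,0,0]},
  {"grip": 1,"offset": [0,0,0],"rotation": [0,0,0]},
  {"grip": 1,"offset": [0,0,0],"rotation": [0,0,0]},
  {"grip": 1,"offset": [0,0,0],"rotation": [0,0,0]},
])

```text
clock: 28.3
tool_pos: [0.5363, -0.0654, 0.0948]
orientation: [[0.794, -0.608, -0.001], [-0.608, -0.794, 0.003], [-0.003, -0.002, -1.0]]
wrist_force: [-4.0, 10.7, 6.0]
grip_width: 0.0096
grip_force: 34.6
```

```bash
python3 d.py .537 -.0675 .095 -35; python3 -c "
from bench import read_state;s=read_state();print(s['moment'],s['grip_force'])"
```

```text
t 28.3 pos [ 0.5363 -0.0654  0.0948] yaw -37.41 tilt [-0.07  0.18] F [-4.  10.7  6. ] w 9.6
turn z -2.41 shift [ 1.7  1.3 -0.2]
[1.8135054  0.62478294 0.71791696] 34.5555853843689
```

Firm stop at start (moment 0.72 N m). I'll hold a little longer, then let the spring follow the hand back towards run.

Emit:
drive_tool([
  {"grip": 1,"offset": [0,0,0],"rotation": [0,0,0]},
  {"grip": 1,"offset": [0,0,0],"rotation": [0,0,0]},
  {"grip": 1,"offset": [0,0,0],"rotation": [0,0,0]},
  {"grip": 1,"offset": [0,0,0],"rotation": [0,0,-4]},
  {"grip": 1,"offset": [0,0,0],"rotation": [0,0,-5]},
  {"grip": 1,"offset": [0,0,0],"rotation": [0,0,-5]},
  {"grip": 1,"offset": [0,0,0],"rotation": [0,0,-5]},
  {"grip": 1,"offset": [0,0,0],"rotation": [0,0,-5]},
  {"grip": 1,"offset": [0,0,0],"rotation": [0,0,-5]},
  {"grip": 1,"offset": [0,0,0],"rotation": [0,0,-3]},
])

```text
clock: 29.13
tool_pos: [0.536, -0.0663, 0.0948]
orientation: [[0.996, -0.091, -0.002], [-0.091, -0.996, 0.002], [-0.002, -0.002, -1.0]]
wrist_force: [-4.9, 5.7, 6.6]
grip_width: 0.0094
grip_force: 30.2
```

```bash
python3 d.py .537 -.0675 .095 0; python3 -c "
from bench import read_state;s=read_state();print(s['moment'],s['grip_force'])"
```

```text
t 29.13 pos [ 0.536  -0.0663  0.0948] yaw -5.22 tilt [-0.11  0.11] F [-4.9  5.7  6.6] w 9.4
turn z -5.22 shift [ 1.   1.2 -0.2]
[1.1421606  0.82974309 0.11832409] 30.16054630279541
```

Emit:
drive_tool([
  {"grip": 0.5,"offset": [0,0,0],"rotation": [0,0,0]},
  {"grip": 0.5,"offset": [0,0,0],"rotation": [0,0,0]},
  {"grip": 0.5,"offset": [0,0,0],"rotation": [0,0,0]},
  {"grip": 0.5,"offset": [0,0,0],"rotation": [0,0,0]},
  {"grip": 0.5,"offset": [0,0,0],"rotation": [0,0,0]},
  {"grip": 0.5,"offset": [0,0,-6],"rotation": [0,0,0]},
  {"grip": 0.5,"offset": [0,0,-12],"rotation": [0,0,0]},
  {"grip": 0.5,"offset": [0,0,-16],"rotation": [0,0,0]},
  {"grip": 0.5,"offset": [0,0,-20],"rotation": [0,0,0]},
  {"grip": 0.5,"offset": [0,0,-20],"rotation": [0,0,0]},
])

```text
clock: 29.97
tool_pos: [0.5368, -0.0676, 0.1698]
orientation: [[0.995, -0.096, -0.0], [-0.096, -0.995, 0.0], [-0.001, -0.0, -1.0]]
wrist_force: [0.9, 0.4, 0.0]
grip_width: 0.0427
grip_force: 0.0
```

Emit:
drive_tool([
  {"grip": 0.5,"offset": [0,0,-20],"rotation": [0,0,0]},
  {"grip": 0.5,"offset": [0,5,-20],"rotation": [0,0,0]},
  {"grip": 0.5,"offset": [-10,25,0],"rotation": [0,0,0]},
  {"grip": 0.5,"offset": [-15,30,0],"rotation": [0,0,0]},
  {"grip": 0.5,"offset": [-15,30,0],"rotation": [0,0,0]},
  {"grip": 0.5,"offset": [-15,30,0],"rotation": [0,0,0]},
  {"grip": 0.5,"offset": [-15,30,0],"rotation": [0,0,0]},
  {"grip": 0.5,"offset": [-10,30,0],"rotation": [0,0,0]},
  {"grip": 0.5,"offset": [0,20,0],"rotation": [0,0,0]},
  {"grip": 0.5,"offset": [0,0,0],"rotation": [0,0,0]},
])

```text
clock: 30.8
tool_pos: [0.438, -0.2632, 0.2097]
orientation: [[0.995, -0.099, 0.001], [-0.099, -0.995, -0.003], [0.002, 0.003, -1.0]]
wrist_force: [0.3, 0.0, -0.3]
grip_width: 0.0422
grip_force: 0.0
```

```bash
python3 - <<'E'
from h import *
from bench import cams
load()
def mod(n,x,y,a):
    c,s=np.cos(a),np.sin(a); P=[[x+c*u-s*v,y+s*u+c*v,w] for u in(-.023,.023) for v in(-.005,.005) for w in(.102,.136)]
    return cv2.convexHull(proj(n,P).astype(np.float32))[:,0]
for n,(x0,x1,y0,y1) in dict(scene=(415,450,165,195),top=(420,450,215,250)).items():
    im=cams.get_image(n)["color"]; cv2.imwrite(f"pics/end_{n}.png",im); h=cv2.cvtColor(im,40).astype(int)
    Q=(((h[...,0]<8)|(h[...,0]>172))&(h[...,1]>130)&(h[...,2]>80))[y0:y1,x0:x1]
    for r in Q: print(''.join('R' if v else '.' for v in r))
    for a in(40,0,-5,-34): H=mod(n,.537,-.0675,np.radians(a))-(x0,y0); print(n,a,H.min(0).round(1),H.max(0).round(1))
a=cv2.imread("pics/top0.png"); b=cv2.imread("pics/end_top.png")
d=cv2.GaussianBlur(cv2.absdiff(a,b),(5,5),0).max(2)[:260,60:480]>30
n,l,st,c=cv2.connectedComponentsWithStats(d.astype(np.uint8))
print([(s+[60,0,0,0,0]).tolist() for s in st[1:] if s[4]>12])
E
```

```text
...................................
...................................
...................................
...................................
...................................
...................................
...................................
...................................
...................................
...................................
............RRR....................
............RRRRR..................
............RRRRRRRR...............
............RRRRRRRRRR.............
...........RRRRRRRRRRRR............
...........RRRRRRRRRRRR............
...........RRRRRRRRRRRR............
...........RRRRRRRRRRRR............
...........RRRRRRRRRRRR............
...........RRRRRRRRRRR.............
..............RRRRRRRR.............
...............RRRRRRR.............
.................RRRRR.............
...................................
...................................
...................................
..RRR..............................
..RRR..............................
...RR..............................
...................................
scene 40 [7.8 9.6] [
[... 727 characters left out ...]
...........RRRRR.............
............RRRRR.............
............RRRRRR............
.............RRRR.............
..............RRR.............
..............................
..............................
..............................
..............................
..............................
..............................
..............................
..............................
..............................
..............................
top 40 [5.7 8. ] [21.7 24.1]
top 0 [10.3  7.2] [17.  24.9]
top -5 [10.3  7.1] [17. 25.]
top -34 [6.7 7.6] [20.6 24.5]
[[428, 222, 9, 11, 61], [265, 227, 22, 13, 225], [376, 228, 20, 14, 220], [431, 232, 10, 9, 64], [255, 236, 7, 8, 48]]
```

The end pictures show the key at run (the top-view bow is upright at columns 432–437). The only changes from the start are the emptied bay, the filled feeder and the key, plus a small patch beside the rack at (258,240), which is probably its shadow. Handing in.

```bash
python3 -c "
from bench import job;print(job.job_done())"
```

```text
the job is handed in; nothing more can be done
None
```

I handed the job in at about 31 s on the robot's clock: the green bar lies flat in the feeder, and the key was turned to start, held there about a second and sprang back to run. The last pictures show no sign that the red bar or anything else was moved.

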